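# Load a batch of tubes into the labeller's infeed rails

## Robot

A 6-joint arm with a two-finger parallel gripper is mounted at the origin on the work surface. World frame = base frame: x ahead of the robot, y to its left, z up, the work surface at z = 0. Lengths are in m, angles in degrees, forces in N, time in s.
With the tool pointing down it reaches from about 0.25 to 0.725 m from the base axis. Payload 9.7 kg.
Tool frame: the origin (TCP) lies at the centre of the arm's flange, where the gripper is bolted on; the fingertips stand bot.tips_ahead ahead of it and the grasp point (between the pads) lies 155 mm ahead of it (bot.tips_ahead is the distance from the TCP to the fingertips, in m); z points along the fingers, y is the line along which they close (so a half turn about z gives the same grasp; the last joint's range is limited). The gripper opens to 85 mm and grips with 20 to 120 N. Pads are 22 mm wide; open, the fingers measure 114 mm over their backs; the gripper's body (76 mm by 85 mm) begins 54 mm behind the grasp point. The pads swing forward as they close: fully open they stand 13 mm farther back than shut.
Start: joints at [0, 4.979, 10.078, 95.1, 0, 90], TCP at [0.55, 0, 0.405] pointing down, gripper open.
Joint ranges: [-179.16, 179.16], [-48.56, 103.87], [-65.8, 70.77], [-126.05, 130.52], [-82.76, 87.17], [-180, 180]. Speed limits (degrees/s): [127.2, 127.2, 147.25, 180, 180, 180].

## Interface

Orientations are given as [roll, pitch, yaw] about the fixed x, y, z axes, in that order (R = Rz(yaw) Ry(pitch) Rx(roll)).
In Python, from workcell import bot gives the robot as it stands.
- The arm moves only by the tool drive_tool, never from a script. Its argument "plan" is a list of rows, each an object of numbers: "dx", "dy", "dz": the shift along the tool's x, y, z in m; "roll": the turn about the tool's z in rad; "hand": the finger opening in m, from 0 to 0.0854. In form: [{"dx": .., "dy": .., "dz": .., "roll": .., "hand": ..}, ...]. A call has 1 to 20 rows; each row is the pose to reach, as a shift and turn from the pose commanded when the call began, along the tool's axes at that moment; what a row does not reach only later rows make up. A row lasts 1/12 s, in which the tool goes at most 41.7 mm and 7.16 degrees, less where a joint would pass 70% of its speed; a pose out of reach is approached as far as the arm can. A call with a gripper value outside its range is refused whole. The fingers move at their own pace and stop on an object; "force" is the grip in N (left out, the last holds). Time passes only in rows, so rows that repeat a pose let the fingers close. It gives the time, the measured TCP pose, the force and the opening at its end, in the units of the state.
- bot.get_obs(): the state, without advancing time (a new reading comes with each control period).
- bot.camera(name): name is "scene" or "side" or "wrist"; returns a dict with "frame" (420x560x3 uint8, red, green, blue), "z_map" (420x560 float32, m along the optical axis (not along the pixel's ray), 0 where there is no reading), "mtx" (3x3 intrinsics, pixels), "R" (3x3) and "t" (3): a world point X has camera coordinates R X + t. Camera axes: x right, y down, z forward; pixel columns grow to the right and rows downward; lengths in m; the calibration is good to about 2 mm. A picture is of the moment at which its call begins.
- bot.job_done(): hands the job in, once; it reports no verdict.
The state is a dict: "time": time; "q": joint angles; "qd": joint speeds; "joint_efforts": joint torques, N m; "ee_pos": TCP position; "tcp_rot": TCP orientation; "wrist_force": force on the tool from outside, world axes, zero at the start; "torque": the same for the moment, N m; "opening": finger opening in m.
Only numpy, scipy, OpenCV 4.12 (cv2) and the standard library are available. Lean on these libraries where they do the work, as an engineer would, in place of code of your own. Each camera call takes 0.05 s, during which the arm holds its last target. There are 200 camera calls.

## Task

Get the sample tubes into the tube labeller as one batch. First push the gate on its sloping infeed rails fully shut, then take every capped tube out of the compartment tray and lay it in the open drop-in at the high end of the rails, lengthways over the slot, so that it swings down to hang by its cap and slides to the queue behind the gate. When all of them hang there cap up, pull the gate fully open so that they slide on into the labeller's intake, and then shut it fully behind them; leave everything else on the bench and the label roll in the tray where they are.

Things in the scene. Friction and masses are not known exactly. Their poses are not given: they have to be found in the camera images.
- lane (a point): the labeller's infeed: two straight, flat, slippery rails, each 26 mm wide, with a 30 mm slot between, sloping down at 18 degrees. Point: mid-slot, level with the rail tops, under the middle of the drop-in zone, 255 mm above the bench. y: down the slope along the slot; z: square to the rails, up; x: level, across them, away from the robot. The rails run from y = -85 mm to the end stop at y = 505 mm
- dropin (a point): same point and axes as lane: middle of the open drop-in zone, y = -80 to 65 mm, closed at the high end by a plate 38 mm high. Splayed guide plates start at x = +-42 mm, level with the rails, and rise outward at 45 degrees to 28 mm. A tube let go lying lengthways just over the slot, cap uphill or downhill, drops through up to its cap, hangs and slides down by itself in about a second
- gate_line (a point): where the gate crosses the slot, 285 mm down the slope from lane, same axes. Tubes queue above it, 42 mm each, and the labeller's intake is the part of the rails below it, down to the end stop; up to five tubes fit in each. The middle of a hanging tube is 20 to 35 mm below the rail tops
- gate (a joint): position of the slide gate, in m: 0 fully shut (its blade stands across the slot, 28 mm above the rails), 0.06 fully open (drawn out towards the robot's side, -x of lane). It stays where it is left; about 2 N moves it
- gate_grip (a point): grip point of the gate's handle, an upright black post 14 mm square and 56 mm tall beside the rails, on the robot's side. Point: on the post's axis, 15 mm below its top, z up. Gate and post slide level along x of this point: -x opens, +x shuts. With the gate shut the post stands 62 mm from mid-slot; there is free room around it
- tube0_mid (a point): capped tube 111 mm long, about 60 g: white body 26 mm in diameter, tapered tip, knurled grey cap 42 mm in diameter. Point: on the axis, half-way; x runs towards the cap. Along x: tip -55.5 mm, full-width body -41.5 to 29.5, cap 29.5 to 55.5. Starts lying in the tray, cap to either side, axis sloping 6.5 degrees (cap end up), this point 17.6 mm above the tray floor. Tubes absent this time have no reading
- tube1_mid (a point): another tube exactly like tube0 (111 mm long, body 26 mm, cap 42 mm in diameter), lying in its own compartment of the tray; same point and axes; it may be absent
- tube2_mid (a point): another tube exactly like tube0 (111 mm long, body 26 mm, cap 42 mm in diameter), lying in its own compartment of the tray; same point and axes; it may be absent
- tube3_mid (a point): another tube exactly like tube0 (111 mm long, body 26 mm, cap 42 mm in diameter), lying in its own compartment of the tray; same point and axes; it may be absent
- tube4_mid (a point): another tube exactly like tube0 (111 mm long, body 26 mm, cap 42 mm in diameter), lying in its own compartment of the tray; same point and axes; it may be absent
- tray: shallow black compartment tray fixed to the bench, 236 x 300 mm and 14 mm high, 3 compartments along its x by 2 along its y, each about 73 x 144 mm, walls 4 mm thick, floor 4 mm; the dividers are 12.5 mm high measured from the bench. Origin: centre of its underside
- label_roll_mid (a point): a roll of paper labels 60 mm in diameter and 24 mm high, lying flat in one compartment of the tray; not to be moved. This point is its centre
- jar: a clear jar with a red lid, 90 mm in diameter, 135 mm high, bystander; origin at the centre of its underside
- well_rack: a blue 115 x 78 x 40 mm rack, bystander; origin at the centre of its underside
- weigh_boat: an empty white weighing boat 70 x 70 x 16 mm, bystander; origin at the centre of its underside
- tube_rack: an orange 90 x 230 x 55 mm rack with small tubes in it (67 mm high in all), bystander; origin at the centre of its underside
- tip_box: an open box of pipette tips, 90 x 125 x 71 mm, bystander; origin at the centre of its underside

How it is judged:
By the outcome, as a careful person would: the job done as asked, in the order asked, and still so for the second after the job is handed in, with the robot touching nothing.
Of tube0, tube1, tube2, tube3, tube4 only 3 to 5 are there at a start; the rules pass over those that are not, and their reading is None.
At some moment in a run one of tube0, tube1, tube2, tube3, tube4 may be knocked a few centimetres aside while the robot is not near it.
Once in a run the grip may slacken for a moment while it holds something.
It also fails if it takes over 210 s, if anything falls off the work surface, if the arm or the gripper's body presses on something with over 40 N, if the wrist force passes 120 N, or if a joint passes its speed limit or range.

## Working session

There is one attempt and no reset: what is moved stays moved. The work goes in short steps, Python scripts to look and compute and a tool call to move; the robot and the scene stay as the last step left them, time stands still between calls to the robot, and variables do not carry over. Pictures are saved under pics/ and viewed, on a budget of 14 in all, crops included, one or two more only if the job needs it, and the job is handed in when it is done.

Besides the shell and the picture viewer there is one more tool, called after "Request:" as name(argument=value, ...), one argument or row to a line, values as JSON. drive_tool: Moves the arm, as the interface text tells. Its arguments: {"type":"object","properties":{"plan":{"type":"array","items":{"type":"object","properties":{"dx":{"type":"number"},"dy":{"type":"number"},"dz":{"type":"number"},"roll":{"type":"number"},"hand":{"type":"number"}}}},"force":{"type":"number"}},"required":["plan"]}

```bash
mkdir -p pics; ls; cat > h.py <<'E'
import numpy as np, cv2
from workcell import bot
def snap(n,f):
    c=bot.camera(n); cv2.imwrite(f'pics/{f}.png',c['frame'][:,:,::-1]); np.savez(f'pics/{f}.npz',**{k:np.array(c[k]) for k in('frame','z_map','mtx','R','t')}); return c
def cloud(c):
    z=c['z_map']; v,u=np.mgrid[:z.shape[0],:z.shape[1]]
    K=c['mtx']; P=np.stack([(u-K[0,2])/K[0,0]*z,(v-K[1,2])/K[1,1]*z,z],-1)
    W=(P-c['t'])@c['R']; W[z==0]=np.nan; return W
def topmap(W,rgb,x0,x1,y0,y1,res=.001):
    "height map; rows = x (up=far), cols = y (left=+y)"
E
python3 - <<'E'
from h import *
o=bot.get_obs(); print(o['time'],o['ee_pos'],o['tcp_rot'],o['opening'],bot.tips_ahead)
a=snap('scene','scene0');b=snap('side','side0');w=snap('wrist','wrist0')
for c in(a,b,w): print((-c['R'].T@c['t']).round(3), c['R'][2].round(2), c['mtx'][0,0])
cv2.imwrite('pics/m0.png',cv2.resize(np.vstack([np.hstack([a['frame'],b['frame']]) ])[:,:,::-1],(800,300)))
E
```

```text
pics
0.0 [ 5.50007446e-01 -8.74422251e-06  4.03971183e-01] [-1.79922981e+02 -1.54473885e-03  8.99987410e+01] 0.08568098661294668 0.1734
[ 1.202 -0.711  0.91 ] [-0.56  0.58 -0.6 ] 459.50224125465564
[ 0.155 -0.682  0.883] [ 0.34  0.66 -0.67] 379.94290075864353
[0.55  0.079 0.372] [-0.   -0.31 -0.95] 372.28145096326836
```

View pics/scene0.png

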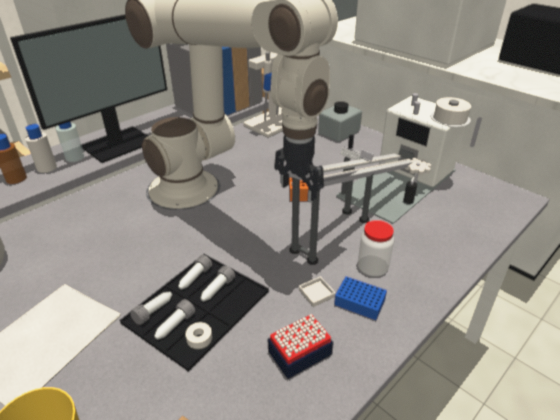

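View pics/side0.png

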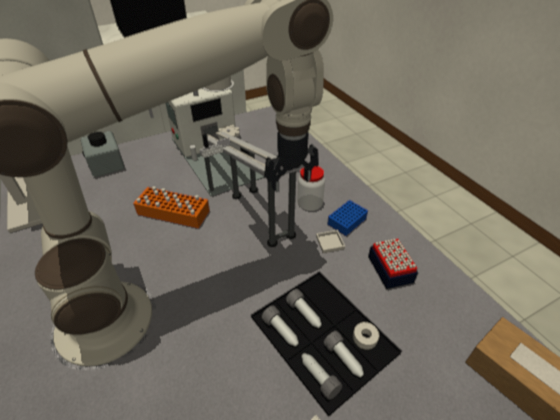

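The scene shows 4 tubes and the label roll in the tray. The lane runs away from about (300,180) to (425,165) towards the labeller. Next I'll build top-down maps.

```bash
python3 - <<'E'
from h import *
S=1000
x0,x1,y0,y1=.15,.75,-.5,.6
H=int((x1-x0)*S/1.5);Wd=int((y1-y0)*S/1.5)
img=np.zeros((H,Wd,3),np.uint8);hm=np.full((H,Wd),-1.)
for n in('scene0','side0','wrist0'):
    c=dict(np.load(f'pics/{n}.npz'))
    # densify
    k=3
    c2=dict(c); c2['z_map']=cv2.resize(c['z_map'],None,fx=k,fy=k,interpolation=cv2.INTER_NEAREST)
    K=c['mtx'].copy();K[:2]*=k;K[:2,2]+=(k-1)/2;c2['mtx']=K
    W=cloud(c2).reshape(-1,3);col=cv2.resize(c['frame'],None,fx=k,fy=k).reshape(-1,3)
    m=(W[:,2]<.345)&(W[:,0]>x0)&(W[:,0]<x1)&(W[:,1]>y0)&(W[:,1]<y1)
    if n!='wrist0': m&=~((abs(W[:,1])<.07)&(abs(W[:,0]-.55)<.06)&(W[:,2]>.23))
    W=W[m];col=col[m]; r=((x1-W[:,0])*S/1.5).astype(int).clip(0,H-1);q=((y1-W[:,1])*S/1.5).astype(int).clip(0,Wd-1)
    o=np.argsort(W[:,2]); W,col,r,q=W[o],col[o],r[o],q[o]
    b=W[:,2]>hm[r,q]; hm[r[b],q[b]]=W[b,2]; img[r[b],q[b]]=col[b]
np.save('pics/hm.npy',hm)
for i in range(0,11): cv2.line(img,(int(i*100/1.5),0),(int(i*100/1.5),6),(255,255,0),1)
cv2.imwrite('pics/top0.png',img[:,:,::-1]); print(img.shape)
E
```

```text
(400, 733, 3)
```

View pics/top0.png

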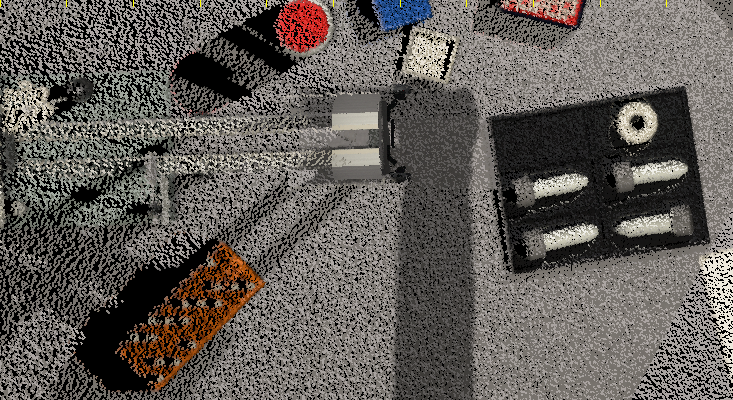

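View pics/wrist0.png

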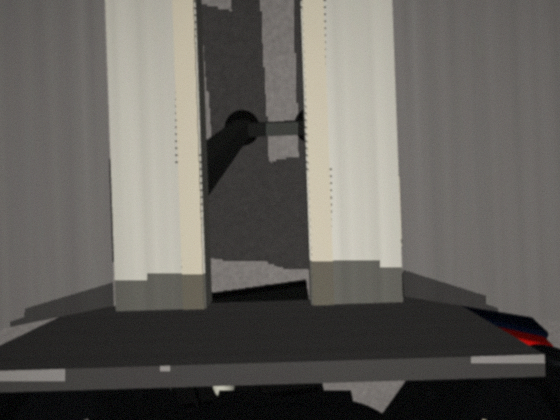

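The top map shows the lane running along +y with slot x≈0.54. The gate handle is near map pixel (155,190), and the tray is at right with four tubes. I'll get precise fits now.

```bash
python3 - <<'E'
from h import *
C={n:dict(np.load(f'pics/{n}.npz')) for n in('scene0','side0','wrist0')}
W={n:cloud(c) for n,c in C.items()}
# rails in wrist
w=W['wrist0']; f=C['wrist0']['frame']
t=np.tan(np.radians(18))
for row in (40,100,160,200,240,270):
    p=w[row]; ok=(p[:,2]>.2)&(p[:,2]<.3)&(abs(p[:,0]-.54)<.08)
    us=np.where(ok)[0]; seg=np.split(us,np.where(np.diff(us)>3)[0]+1)
    print(row,[(s[0],s[-1],p[s[0]].round(3),p[s[-1]].round(3)) for s in seg if len(s)>5])
for n in('scene0','side0'):
    P=W[n].reshape(-1,3)
    g=P[(P[:,0]>.36)&(P[:,0]<.53)&(P[:,1]>.31)&(P[:,1]<.43)&(P[:,2]>.1)&(P[:,2]<.3)]
    print(n,len(g)); 
    for zz in np.arange(.14,.29,.01):
        s=g[(g[:,2]>zz)&(g[:,2]<zz+.01)&(g[:,0]<.485)]
        if len(s)>3: print(zz.round(2),len(s),s[:,:2].min(0).round(3),s[:,:2].max(0).round(3))
# tubes
for n in('scene0','side0'):
    P=W[n]; m=(P[...,2]>.019)&(P[...,2]<.06)&(P[...,0]>.33)&(P[...,0]<.65)&(P[...,1]<-.12)&(P[...,1]>-.47)
    nl,L,st,ce=cv2.connectedComponentsWithStats(m.astype(np.uint8))
    for i in range(1,nl):
        if st[i,4]<60: continue
        q=P[L==i]; cen=q.mean(0); u,s,vt=np.linalg.svd(q[:,:2]-cen[:2],full_matrices=False)
        pr=(q[:,:2]-cen[:2])@vt[0]; mid=cen[:2]+vt[0]*(pr.max()+pr.min())/2
        a=q[pr>pr.max()-.026,2].max(); b=q[pr<pr.min()+.026,2].max()
        d=vt[0]*(1 if a>b else -1)
        print(n,st[i,4],'mid',mid.round(3),'len',np.ptp(pr).round(3),'capyaw',np.degrees(np.arctan2(d[1],d[0])).round(1),a.round(3),b.round(3),ce[i].round())
E
```

```text
40 [(np.int64(0), np.int64(202), array([0.483, 0.089, 0.276]), array([0.525, 0.091, 0.249])), (np.int64(301), np.int64(559), array([0.555, 0.091, 0.254]), array([0.607, 0.087, 0.288]))]
100 [(np.int64(0), np.int64(204), array([0.483, 0.075, 0.281]), array([0.526, 0.074, 0.254])), (np.int64(303), np.int64(559), array([0.555, 0.074, 0.259]), array([0.607, 0.075, 0.292]))]
160 [(np.int64(0), np.int64(210), array([0.483, 0.062, 0.285]), array([0.515, 0.045, 0.201])), (np.int64(305), np.int64(559), array([0.556, 0.057, 0.263]), array([0.607, 0.064, 0.295]))]
200 [(np.int64(0), np.int64(208), array([0.483, 0.053, 0.288]), array([0.527, 0.045, 0.263])), (np.int64(306), np.int64(559), array([0.557, 0.045, 0.265]), array([0.608, 0.056, 0.298]))]
240 [(np.int64(0), np.int64(209), array([0.483, 0.044, 0.291]), array([0.527, 0.034, 0.268])), (np.int64(308), np.int64(559), array([0.557, 0.035, 0.272]), array([0.608, 0.047, 0.299]))]
270 [(np.int64(0), np.int64(210), array([0.483, 0.037, 0.294]), array([0.528, 0.025, 0.271])), (np.int64(309), np.int64(544), array([0.557, 0.027, 0.274]), array([0.6
[... 826 characters left out ...]
 269.]
scene0 426 mid [ 0.473 -0.217] len 0.128 capyaw 97.9 0.034 0.052 [219. 281.]
scene0 497 mid [ 0.418 -0.38 ] len 0.114 capyaw -80.9 0.051 0.033 [148. 307.]
scene0 530 mid [ 0.495 -0.374] len 0.111 capyaw 94.8 0.034 0.05 [176. 317.]
scene0 417 mid [ 0.565 -0.354] len 0.064 capyaw -29.0 0.032 0.032 [198. 333.]
side0 482 mid [ 0.466 -0.227] len 0.111 capyaw 103.6 0.033 0.05 [302. 306.]
side0 531 mid [ 0.389 -0.244] len 0.111 capyaw 105.0 0.033 0.052 [279. 324.]
side0 423 mid [ 0.566 -0.356] len 0.059 capyaw -143.7 0.033 0.032 [366. 334.]
side0 609 mid [ 0.487 -0.377] len 0.109 capyaw 100.9 0.035 0.051 [343. 351.]
side0 676 mid [ 0.41  -0.383] len 0.111 capyaw -82.8 0.051 0.034 [322. 376.]
```

```bash
python3 - <<'E'
from h import *
C={n:dict(np.load(f'pics/{n}.npz')) for n in('scene0','side0','wrist0')}
W={n:cloud(c) for n,c in C.items()}
p=W['wrist0']
for r in range(285,400,8): print(r,p[r,250].round(3),p[r,150].round(3))
for n in('scene0','side0'):
    P=W[n].reshape(-1,3)
    for y in np.arange(.14,.5,.03):
        s=P[(abs(P[:,1]-y)<.012)&(abs(P[:,2]-(.255-.325*(P[:,1]-.079)))<.006)&(abs(P[:,0]-.535)<.08)]
        if len(s)>5:
            x=np.sort(s[:,0]); i=np.argmax(np.diff(x)); print(n,y.round(2),len(x),x[[0,i,i+1,-1]].round(3),'mid',((x[i]+x[i+1])/2).round(4),(x[0]/2+x[-1]/2).round(4))
    for zz in np.arange(.2,.25,.01):
        s=P[(P[:,2]>zz)&(P[:,2]<zz+.01)&(P[:,1]>.31)&(P[:,1]<.43)&(P[:,0]>.4)&(P[:,0]<.47)]; print(zz, s.mean(0).round(4) if len(s) else None)
    s=P[(P[:,1]>.33)&(P[:,1]<.4)&(P[:,0]>.42)&(P[:,0]<.45)]; print('ztop',np.sort(s[:,2])[-5:].round(4))
E
```

```text
285 [ 0.51  -0.138 -0.001] [0.512 0.024 0.278]
293 [ 0.511 -0.14   0.013] [0.512 0.022 0.28 ]
301 [0.54  0.016 0.274] [0.512 0.02  0.28 ]
309 [0.541 0.019 0.283] [0.512 0.018 0.281]
317 [0.541 0.021 0.289] [0.514 0.019 0.287]
325 [0.542 0.023 0.295] [0.517 0.022 0.294]
333 [0.542 0.024 0.3  ] [0.519 0.024 0.3  ]
341 [0.543 0.028 0.307] [0.521 0.025 0.304]
349 [0.543 0.028 0.31 ] [0.523 0.027 0.309]
357 [0.544 0.029 0.314] [0.524 0.028 0.312]
365 [0.544 0.03  0.316] [0.526 0.03  0.316]
373 [0.544 0.028 0.317] [0.525 0.028 0.317]
381 [0.544 0.028 0.318] [0.525 0.027 0.317]
389 [ 0.506 -0.281  0.004] [0.522 0.018 0.31 ]
397 [0.542 0.01  0.304] [0.522 0.017 0.311]
scene0 0.14 27 [0.52  0.523 0.575 0.58 ] mid 0.5489 0.55
scene0 0.17 29 [0.519 0.522 0.575 0.579] mid 0.5486 0.5487
scene0 0.2 26 [0.519 0.521 0.573 0.577] mid 0.5471 0.5479
scene0 0.23 23 [0.496 0.522 0.573 0.577] mid 0.5475 0.5361
scene0 0.26 25 [0.489 0.518 0.571 0.574] mid 0.5444 0.5316
scene0 0.29 21 [0.514 0.518 0.57  0.575] mid 0.5438 0.5442
scene0 0.32 22 [0.511 0.517 0.568 0.573] mid 0.5424 0.5422
scene0 0.35 37 [0.457
[... 535 characters left out ...]
id 0.5135 0.5074
side0 0.17 19 [0.496 0.521 0.552 0.554] mid 0.5368 0.525
side0 0.2 21 [0.494 0.509 0.551 0.552] mid 0.5302 0.5232
side0 0.23 13 [0.493 0.496 0.55  0.551] mid 0.5228 0.5223
side0 0.26 17 [0.492 0.495 0.547 0.562] mid 0.5213 0.5272
side0 0.29 15 [0.491 0.503 0.548 0.55 ] mid 0.5256 0.5205
side0 0.32 13 [0.491 0.511 0.546 0.548] mid 0.5289 0.5195
side0 0.35 35 [0.456 0.495 0.546 0.56 ] mid 0.5207 0.5081
side0 0.47 8 [0.485 0.487 0.495 0.504] mid 0.4908 0.4948
0.2 [0.4349 0.3643 0.206 ]
0.21000000000000002 [0.4359 0.3648 0.2155]
0.22000000000000003 [0.436  0.3636 0.2253]
0.23000000000000004 [0.4359 0.3679 0.2321]
0.24000000000000005 None
ztop [0.2326 0.2334 0.2334 0.2336 0.2339]
```

Lane at ~(0.540, 0.091, 0.255), yaw ≈ 2.2°. The gate post is at (0.4365, 0.366), top ≈0.236, so the gate is about half open. First move is to raise the arm, then go over the post turned a quarter.

Request:
drive_tool(
  plan=[
    {"dz": -0.04},
    {"dz": -0.08},
    {"dz": -0.12},
    {"dz": -0.12},
    {"dx": 0.366, "dy": -0.1135, "dz": -0.12, "roll": 1.53},
    {"dx": 0.366, "dy": -0.1135, "dz": -0.12, "roll": 1.53},
    {"dx": 0.366, "dy": -0.1135, "dz": -0.12, "roll": 1.53},
    {"dx": 0.366, "dy": -0.1135, "dz": -0.12, "roll": 1.53},
    {"dx": 0.366, "dy": -0.1135, "dz": -0.12, "roll": 1.53},
    {"dx": 0.366, "dy": -0.1135, "dz": -0.12, "roll": 1.53},
    {"dx": 0.366, "dy": -0.1135, "dz": -0.12, "roll": 1.53},
    {"dx": 0.366, "dy": -0.1135, "dz": -0.12, "roll": 1.53},
    {"dx": 0.366, "dy": -0.1135, "dz": -0.12, "roll": 1.53},
    {"dx": 0.366, "dy": -0.1135, "dz": -0.12, "roll": 1.53},
    {"dx": 0.366, "dy": -0.1135, "dz": -0.12, "roll": 1.53},
    {"dx": 0.366, "dy": -0.1135, "dz": -0.12, "roll": 1.53},
    {"dx": 0.366, "dy": -0.1135, "dz": -0.12, "roll": 1.53},
    {"dx": 0.366, "dy": -0.1135, "dz": -0.12, "roll": 1.53},
    {"dx": 0.366, "dy": -0.1135, "dz": -0.12, "roll": 1.53},
    {"dx": 0.366, "dy": -0.1135, "dz": -0.12, "roll": 1.53},
  ],
)

```text
invalid input at $.plan[0]: expected keys dx, dy, dz, roll, hand
```

```bash
python3 - <<'E'
from h import *
o=bot.get_obs(); print(o['time'],o['ee_pos'],o['tcp_rot'],o['q'])
snap('wrist','wrist1')
E
```

```text
0.15 [ 5.49996207e-01 -2.94005159e-06  4.04153187e-01] [-1.79940386e+02  7.12004576e-05  9.00011682e+01] [-2.91523985e-04  5.00387001e+00  1.00457112e+01  9.51014555e+01
 -7.27191920e-05  8.99985404e+01]
```

View pics/wrist1.png

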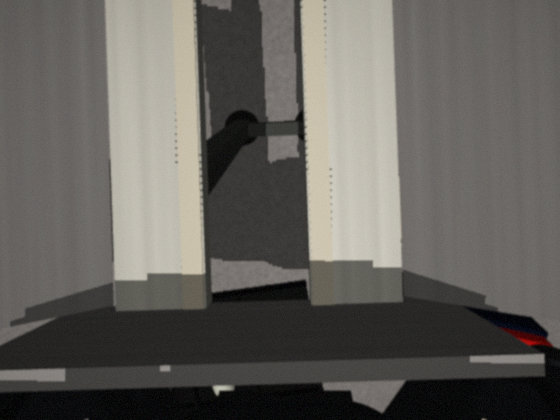

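The call was refused because every row needs all five keys, so this picture is the same as before: slot columns 210–305, end plate at rows 305–380.

Request:
drive_tool(
  plan=[
    {"dx": 0, "dy": 0, "dz": -0.04, "roll": 0, "hand": 0.085},
    {"dx": 0, "dy": 0, "dz": -0.08, "roll": 0, "hand": 0.085},
    {"dx": 0, "dy": 0, "dz": -0.12, "roll": 0, "hand": 0.085},
    {"dx": 0, "dy": 0, "dz": -0.12, "roll": 0, "hand": 0.085},
    {"dx": 0.366, "dy": -0.1135, "dz": -0.12, "roll": 1.53, "hand": 0.085},
    {"dx": 0.366, "dy": -0.1135, "dz": -0.12, "roll": 1.53, "hand": 0.085},
    {"dx": 0.366, "dy": -0.1135, "dz": -0.12, "roll": 1.53, "hand": 0.085},
    {"dx": 0.366, "dy": -0.1135, "dz": -0.12, "roll": 1.53, "hand": 0.085},
    {"dx": 0.366, "dy": -0.1135, "dz": -0.12, "roll": 1.53, "hand": 0.085},
    {"dx": 0.366, "dy": -0.1135, "dz": -0.12, "roll": 1.53, "hand": 0.085},
    {"dx": 0.366, "dy": -0.1135, "dz": -0.12, "roll": 1.53, "hand": 0.085},
    {"dx": 0.366, "dy": -0.1135, "dz": -0.12, "roll": 1.53, "hand": 0.085},
    {"dx": 0.366, "dy": -0.1135, "dz": -0.12, "roll": 1.53, "hand": 0.085},
    {"dx": 0.366, "dy": -0.1135, "dz": -0.12, "roll": 1.53, "hand": 0.085},
    {"dx": 0.366, "dy": -0.1135, "dz": -0.12, "roll": 1.53, "hand": 0.085},
    {"dx": 0.366, "dy": -0.1135, "dz": -0.12, "roll": 1.53, "hand": 0.085},
    {"dx": 0.366, "dy": -0.1135, "dz": -0.12, "roll": 1.53, "hand": 0.085},
    {"dx": 0.366, "dy": -0.1135, "dz": -0.12, "roll": 1.53, "hand": 0.085},
    {"dx": 0.366, "dy": -0.1135, "dz": -0.12, "roll": 1.53, "hand": 0.085},
    {"dx": 0.366, "dy": -0.1135, "dz": -0.12, "roll": 1.53, "hand": 0.085},
  ],
)

```text
time: 1.87
ee_pos: [0.514, 0.1802, 0.5223]
tcp_rot: [-173.4, 1.0, 18.0]
wrist_force: [0.5, 0.9, 0.3]
opening: 0.0851
```

```bash
python3 - <<'E'
from h import *
o=bot.get_obs(); print(o['time'],o['ee_pos'],o['tcp_rot'],o['q'])
snap('wrist','wrist2')
E
```

```text
1.8667 [0.51402987 0.18024983 0.52230274] [-173.42901102    0.97184923   18.03450004] [ 17.98050788   9.62337863  28.64807502 110.00276367   6.57007028
 179.94565873]
```

View pics/wrist2.png

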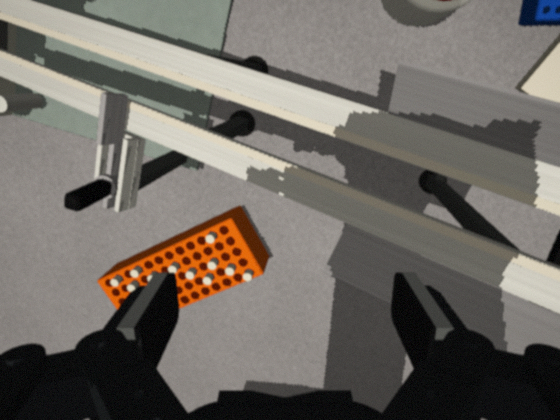

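The wrist joint hit its limit because yaw = 180 + q1 − q6. I'll turn the other way, where the grasp is half-turn equivalent. The picture shows the gate handle post at pixel (90,195).

Request:
drive_tool(
  plan=[
    {"dx": 0, "dy": 0, "dz": 0, "roll": -0.12, "hand": 0.085},
    {"dx": 0, "dy": 0, "dz": 0, "roll": -0.24, "hand": 0.085},
    {"dx": 0, "dy": 0, "dz": 0, "roll": -0.36, "hand": 0.085},
    {"dx": 0, "dy": 0, "dz": 0, "roll": -0.48, "hand": 0.085},
    {"dx": 0, "dy": 0, "dz": 0, "roll": -0.6, "hand": 0.085},
    {"dx": 0, "dy": 0, "dz": 0, "roll": -0.72, "hand": 0.085},
    {"dx": 0, "dy": 0, "dz": 0, "roll": -0.84, "hand": 0.085},
    {"dx": 0, "dy": 0, "dz": 0, "roll": -0.96, "hand": 0.085},
    {"dx": 0, "dy": 0, "dz": 0, "roll": -1.08, "hand": 0.085},
    {"dx": 0, "dy": 0, "dz": 0, "roll": -1.2, "hand": 0.085},
  ],
)

```text
time: 2.75
ee_pos: [0.5136, 0.1813, 0.5226]
tcp_rot: [-176.8, -5.8, 87.0]
wrist_force: [-0.0, 0.2, -0.9]
opening: 0.0846
```

```bash
python3 - <<'E'
from h import *
o=bot.get_obs(); print(o['time'],o['ee_pos'],o['tcp_rot'],o['q'])
c=dict(np.load('pics/wrist2.npz')); W=cloud(c); 
for u,v in [(72,198),(90,190),(105,185),(100,110)]: print(u,v,W[v,u].round(4))
# post pts
m=(W[...,2]>.195)&(W[...,2]<.25)&(W[...,1]>.33)&(W[...,1]<.41)&(W[...,0]<.48); q=W[m]
print(len(q),q.min(0),q.max(0)); print('top',q[q[:,2]>np.nanmax(q[:,2])-.006].mean(0),(q[q[:,2]>np.nanmax(q[:,2])-.006]).min(0),(q[q[:,2]>np.nanmax(q[:,2])-.006]).max(0))
E
```

```text
2.75 [0.51361455 0.18127729 0.52260883] [-176.7613835    -5.79294448   87.03089034] [ 18.09770022   9.61769905  28.6785575  110.0122418    6.56581345
 110.84833213]
72 198 [0.4402 0.369  0.2311]
90 190 [0.4431 0.3653 0.214 ]
105 185 [0.4421 0.364  0.194 ]
100 110 [0.5047 0.3789 0.1921]
820 [0.42950827 0.36169062 0.19508023] [0.44375377 0.37660171 0.23275782]
top [0.43729966 0.36834703 0.23039635] [0.42950827 0.36181936 0.22676881] [0.44367577 0.37660171 0.23275782]
```

Saturating the wrist left a 6.6° sideways lean (q5). I should be able to undo it at the opposite limit of the last joint. That half of the range suits the task as well.

Request:
drive_tool(
  plan=[
    {"dx": 0, "dy": 0, "dz": 0, "roll": -0.12, "hand": 0.085},
    {"dx": 0, "dy": 0, "dz": 0, "roll": -0.24, "hand": 0.085},
    {"dx": 0, "dy": 0, "dz": 0, "roll": -0.36, "hand": 0.085},
    {"dx": 0, "dy": 0, "dz": 0, "roll": -0.48, "hand": 0.085},
    {"dx": 0, "dy": 0, "dz": 0, "roll": -0.6, "hand": 0.085},
    {"dx": 0, "dy": 0, "dz": 0, "roll": -0.72, "hand": 0.085},
    {"dx": 0, "dy": 0, "dz": 0, "roll": -0.84, "hand": 0.085},
    {"dx": 0, "dy": 0, "dz": 0, "roll": -0.96, "hand": 0.085},
    {"dx": 0, "dy": 0, "dz": 0, "roll": -1.08, "hand": 0.085},
    {"dx": 0, "dy": 0, "dz": 0, "roll": -1.2, "hand": 0.085},
    {"dx": 0, "dy": 0, "dz": 0, "roll": -1.32, "hand": 0.085},
    {"dx": 0, "dy": 0, "dz": 0, "roll": -1.44, "hand": 0.085},
    {"dx": 0, "dy": 0, "dz": 0, "roll": -1.56, "hand": 0.085},
    {"dx": 0, "dy": 0, "dz": 0, "roll": -1.68, "hand": 0.085},
    {"dx": 0, "dy": 0, "dz": 0, "roll": -1.8, "hand": 0.085},
    {"dx": 0, "dy": 0, "dz": 0, "roll": -1.92, "hand": 0.085},
    {"dx": 0, "dy": 0, "dz": 0, "roll": -2.04, "hand": 0.085},
    {"dx": 0, "dy": 0, "dz": 0, "roll": -2.16, "hand": 0.085},
    {"dx": 0, "dy": 0, "dz": 0, "roll": -2.28, "hand": 0.085},
    {"dx": 0, "dy": 0, "dz": 0, "roll": -2.4, "hand": 0.085},
  ],
)

```text
time: 4.42
ee_pos: [0.5136, 0.1813, 0.5226]
tcp_rot: [173.7, 2.1, -135.4]
wrist_force: [0.0, -0.9, 0.7]
opening: 0.0849
```

Request:
drive_tool(
  plan=[
    {"dx": 0, "dy": 0, "dz": 0, "roll": -0.12, "hand": 0.085},
    {"dx": 0, "dy": 0, "dz": 0, "roll": -0.24, "hand": 0.085},
    {"dx": 0, "dy": 0, "dz": 0, "roll": -0.36, "hand": 0.085},
    {"dx": 0, "dy": 0, "dz": 0, "roll": -0.48, "hand": 0.085},
    {"dx": 0, "dy": 0, "dz": 0, "roll": -0.6, "hand": 0.085},
    {"dx": 0, "dy": 0, "dz": 0, "roll": -0.72, "hand": 0.085},
    {"dx": 0, "dy": 0, "dz": 0, "roll": -0.84, "hand": 0.085},
    {"dx": 0, "dy": 0, "dz": 0, "roll": -0.96, "hand": 0.085},
    {"dx": 0, "dy": 0, "dz": 0, "roll": -1.08, "hand": 0.085},
    {"dx": 0, "dy": 0, "dz": 0, "roll": -1.2, "hand": 0.085},
    {"dx": 0, "dy": 0, "dz": 0, "roll": -1.32, "hand": 0.085},
    {"dx": 0, "dy": 0, "dz": 0, "roll": -1.44, "hand": 0.085},
    {"dx": 0, "dy": 0, "dz": 0, "roll": -1.56, "hand": 0.085},
    {"dx": 0, "dy": 0, "dz": 0, "roll": -1.68, "hand": 0.085},
    {"dx": 0, "dy": 0, "dz": 0, "roll": -1.8, "hand": 0.085},
    {"dx": 0, "dy": 0, "dz": 0, "roll": -1.92, "hand": 0.085},
    {"dx": 0, "dy": 0, "dz": 0, "roll": -2.04, "hand": 0.085},
    {"dx": 0, "dy": 0, "dz": 0, "roll": -2.16, "hand": 0.085},
    {"dx": 0, "dy": 0, "dz": 0, "roll": -2.28, "hand": 0.085},
    {"dx": 0, "dy": 0, "dz": 0, "roll": -2.4, "hand": 0.085},
  ],
)

```text
time: 6.08
ee_pos: [0.5136, 0.1813, 0.5226]
tcp_rot: [-173.9, 2.7, 2.4]
wrist_force: [0.7, 0.2, -0.0]
opening: 0.0849
```

```bash
python3 -c "
from h import *
o=bot.get_obs(); print(o['time'],o['ee_pos'],o['tcp_rot'],o['q'])"
```

```text
6.0833 [0.51362894 0.18126901 0.52257161] [-173.94090006    2.70711202    2.35494581] [  18.09648397    9.61974808   28.67642413  110.01228839    6.5654101
 -164.16997359]
```

Request:
drive_tool(
  plan=[
    {"dx": 0, "dy": 0, "dz": 0, "roll": -0.12, "hand": 0.085},
    {"dx": 0, "dy": 0, "dz": 0, "roll": -0.24, "hand": 0.085},
    {"dx": 0, "dy": 0, "dz": 0, "roll": -0.36, "hand": 0.085},
    {"dx": 0, "dy": 0, "dz": 0, "roll": -0.36, "hand": 0.085},
  ],
)

```text
time: 6.42
ee_pos: [0.5041, 0.2047, 0.523]
tcp_rot: [-174.3, 0.4, 20.8]
wrist_force: [-0.0, -0.2, 0.1]
opening: 0.0848
```

```bash
python3 -c "
from h import *
o=bot.get_obs(); print(o['time'],o['ee_pos'],o['tcp_rot'],o['q'])"
```

```text
6.4167 [0.50411667 0.2047039  0.5229569 ] [-174.28337828    0.42420599   20.81018975] [  20.92946494    9.21588477   28.28528889  109.48166931    5.71749238
 -179.88013176]
```

The lean is reducing (q5 6.6→5.7), so I'll push further.

Request:
drive_tool(
  plan=[
    {"dx": 0, "dy": 0, "dz": 0, "roll": -0.12, "hand": 0.085},
    {"dx": 0, "dy": 0, "dz": 0, "roll": -0.24, "hand": 0.085},
    {"dx": 0, "dy": 0, "dz": 0, "roll": -0.36, "hand": 0.085},
    {"dx": 0, "dy": 0, "dz": 0, "roll": -0.48, "hand": 0.085},
  ],
)

```text
time: 6.75
ee_pos: [0.4531, 0.2872, 0.5233]
tcp_rot: [-178.9, -1.2, 32.1]
wrist_force: [0.5, 0.3, 0.3]
opening: 0.0851
```

```bash
python3 -c "
from h import *
o=bot.get_obs(); print(o['time'],o['ee_pos'],o['tcp_rot'],o['q'])"
```

```text
6.75 [0.45308127 0.28720306 0.52326644] [-178.91418373   -1.23718699   32.09175663] [  32.14450332    7.07807196   25.97641745  107.66015953    1.08467694
 -179.94725616]
```

Lean is now only 1.6°, good enough. I'll write a helper that converts a grasp-point target to tool shifts.

```bash
cat >> h.py <<'E'
from scipy.spatial.transform import Rotation as Ro
def pose():
    o=bot.get_obs(); R=Ro.from_euler('xyz',o['tcp_rot'],degrees=True).as_matrix(); return o,np.array(o['ee_pos'])+R[:,2]*.155,R
def shift(x,y,z,yaw=None):
    "tool shift bringing grasp point to world x,y,z with tool-x at yaw (deg, mod 180)"
    o,g,R=pose(); d=R.T@(np.array([x,y,z])-g); y0=np.degrees(np.arctan2(R[1,0],R[0,0]))
    r=0 if yaw is None else np.radians((y0-yaw+90)%180-90)
    print('t',round(o['time'],2),'g',g.round(4),'yaw',round(y0,1),'q6',round(o['q'][5],1),'open',round(o['opening'],4),'| dx dy dz',d.round(4),'roll',round(r,3)); return d,r
E
python3 -c "
from h import *
shift(.437,.367,.28,2.2); shift(.437,.367,.219,2.2)"
```

```text
t 6.75 g [0.4544 0.2915 0.3683] yaw 32.1 q6 -179.9 open 0.0851 | dx dy dz [ 0.0235 -0.0715  0.0902] roll 0.522
t 6.75 g [0.4544 0.2915 0.3683] yaw 32.1 q6 -179.9 open 0.0851 | dx dy dz [ 0.0222 -0.0704  0.1512] roll 0.522
```

Request:
drive_tool(
  plan=[
    {"dx": 0.0235, "dy": -0.0715, "dz": 0.05, "roll": 0.522, "hand": 0.085},
    {"dx": 0.0235, "dy": -0.0715, "dz": 0.05, "roll": 0.522, "hand": 0.085},
    {"dx": 0.0235, "dy": -0.0715, "dz": 0.05, "roll": 0.522, "hand": 0.085},
    {"dx": 0.0235, "dy": -0.0715, "dz": 0.05, "roll": 0.522, "hand": 0.085},
    {"dx": 0.0235, "dy": -0.0715, "dz": 0.05, "roll": 0.522, "hand": 0.085},
    {"dx": 0.0222, "dy": -0.0704, "dz": 0.1, "roll": 0.522, "hand": 0.06},
    {"dx": 0.0222, "dy": -0.0704, "dz": 0.13, "roll": 0.522, "hand": 0.06},
    {"dx": 0.0222, "dy": -0.0704, "dz": 0.151, "roll": 0.522, "hand": 0.06},
    {"dx": 0.0222, "dy": -0.0704, "dz": 0.151, "roll": 0.522, "hand": 0.06},
    {"dx": 0.0222, "dy": -0.0704, "dz": 0.151, "roll": 0.522, "hand": 0.06},
  ],
)

```text
time: 7.58
ee_pos: [0.4363, 0.3615, 0.3746]
tcp_rot: [-178.4, -0.5, 2.1]
wrist_force: [-0.1, -0.4, 0.3]
opening: 0.0599
```

```bash
python3 -c "
from h import *
shift(.437,.367,.219,2.2); snap('wrist','wrist3')"
```

```text
t 7.58 g [0.4374 0.3658 0.2196] yaw 2.1 q6 -142.7 open 0.0599 | dx dy dz [-0.0004 -0.0012  0.0007] roll -0.001
```

View pics/wrist3.png

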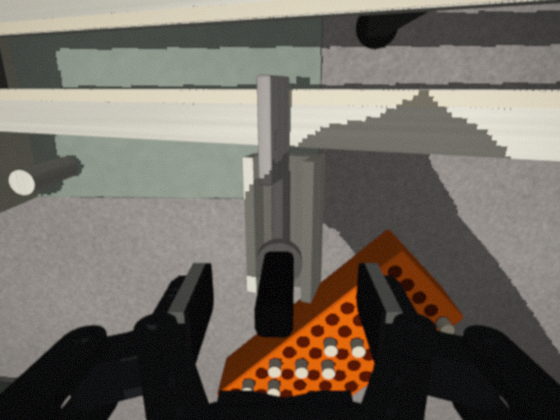

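The black post stands between the fingers (pixels 255–295, 250–335), and the blade is about half across the slot. I'll grip and shut.

Request:
drive_tool(
  force=40,
  plan=[
    {"dx": 0, "dy": -0.001, "dz": 0, "roll": 0, "hand": 0.0},
    {"dx": 0, "dy": -0.001, "dz": 0, "roll": 0, "hand": 0.0},
    {"dx": 0, "dy": -0.001, "dz": 0, "roll": 0, "hand": 0.0},
    {"dx": 0, "dy": -0.001, "dz": 0, "roll": 0, "hand": 0.0},
    {"dx": 0, "dy": -0.001, "dz": 0, "roll": 0, "hand": 0.0},
    {"dx": 0, "dy": -0.001, "dz": 0, "roll": 0, "hand": 0.0},
    {"dx": 0.006, "dy": -0.001, "dz": 0, "roll": 0, "hand": 0.0},
    {"dx": 0.012, "dy": -0.001, "dz": 0, "roll": 0, "hand": 0.0},
    {"dx": 0.018, "dy": -0.001, "dz": 0, "roll": 0, "hand": 0.0},
    {"dx": 0.024, "dy": -0.001, "dz": 0, "roll": 0, "hand": 0.0},
    {"dx": 0.028, "dy": -0.001, "dz": 0, "roll": 0, "hand": 0.0},
    {"dx": 0.031, "dy": -0.001, "dz": 0, "roll": 0, "hand": 0.0},
    {"dx": 0.031, "dy": -0.001, "dz": 0, "roll": 0, "hand": 0.0},
  ],
)

```text
time: 8.72
ee_pos: [0.4676, 0.3654, 0.376]
tcp_rot: [-178.2, -0.6, 2.1]
wrist_force: [0.3, 11.0, 2.2]
opening: 0.0135
```

Request:
drive_tool(
  plan=[
    {"dx": 0.002, "dy": 0, "dz": 0, "roll": 0, "hand": 0.0},
    {"dx": 0.004, "dy": 0, "dz": 0, "roll": 0, "hand": 0.0},
    {"dx": 0.004, "dy": 0, "dz": 0, "roll": 0, "hand": 0.0},
  ],
)

```text
time: 8.97
ee_pos: [0.4692, 0.3655, 0.376]
tcp_rot: [-178.2, -0.2, 2.2]
wrist_force: [-19.1, 9.5, 7.7]
opening: 0.0134
```

```bash
python3 -c "
from h import *
shift(.4675,.367,.219,2.2); snap('wrist','wrist4')"
```

```text
t 8.97 g [0.4696 0.3704 0.2211] yaw 2.2 q6 -144.6 open 0.0134 | dx dy dz [-0.0023  0.0034  0.002 ] roll 0.001
```

The gate hit its stop (−19 N), so it's shut. Next: release, rise and go over the tray.

Request:
drive_tool(
  plan=[
    {"dx": -0.002, "dy": 0, "dz": 0, "roll": 0, "hand": 0.06},
    {"dx": -0.002, "dy": 0, "dz": 0, "roll": 0, "hand": 0.06},
    {"dx": -0.002, "dy": 0, "dz": 0, "roll": 0, "hand": 0.06},
    {"dx": -0.002, "dy": 0, "dz": 0, "roll": 0, "hand": 0.06},
    {"dx": -0.002, "dy": 0, "dz": -0.04, "roll": 0, "hand": 0.06},
    {"dx": -0.002, "dy": 0, "dz": -0.08, "roll": 0, "hand": 0.06},
    {"dx": -0.002, "dy": 0, "dz": -0.12, "roll": 0, "hand": 0.06},
    {"dx": -0.002, "dy": 0, "dz": -0.16, "roll": 0, "hand": 0.06},
    {"dx": -0.002, "dy": 0, "dz": -0.16, "roll": 0, "hand": 0.06},
  ],
)

```text
time: 9.77
ee_pos: [0.467, 0.3583, 0.5442]
tcp_rot: [-178.0, -1.1, 2.0]
wrist_force: [0.2, 0.1, 0.9]
opening: 0.0599
```

```bash
python3 -c "
from h import *
shift(.45,-.32,.36,-82); snap('wrist','wrist5')"
```

```text
t 9.77 g [0.4699 0.3639 0.3893] yaw 2.0 q6 -144.7 open 0.0599 | dx dy dz [-0.0446  0.6834  0.0042] roll 1.466
```

View pics/wrist5.png

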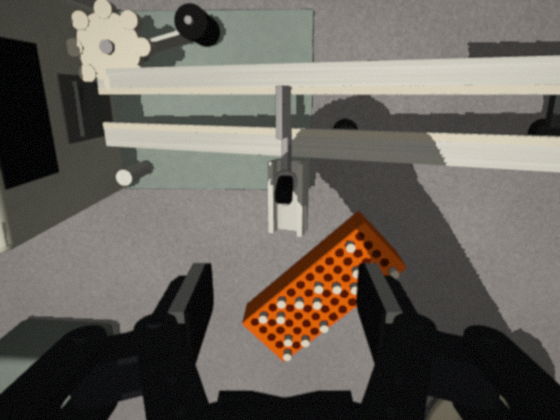

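The blade (col 283, rows 85–165) now spans the whole slot: the gate is shut. I'll move to the tray.

Request:
drive_tool(
  plan=[
    {"dx": -0.0446, "dy": 0.6834, "dz": 0, "roll": 1.466, "hand": 0.06},
    {"dx": -0.0446, "dy": 0.6834, "dz": 0, "roll": 1.466, "hand": 0.06},
    {"dx": -0.0446, "dy": 0.6834, "dz": 0, "roll": 1.466, "hand": 0.06},
    {"dx": -0.0446, "dy": 0.6834, "dz": 0, "roll": 1.466, "hand": 0.06},
    {"dx": -0.0446, "dy": 0.6834, "dz": 0, "roll": 1.466, "hand": 0.06},
    {"dx": -0.0446, "dy": 0.6834, "dz": 0, "roll": 1.466, "hand": 0.06},
    {"dx": -0.0446, "dy": 0.6834, "dz": 0, "roll": 1.466, "hand": 0.06},
    {"dx": -0.0446, "dy": 0.6834, "dz": 0, "roll": 1.466, "hand": 0.06},
    {"dx": -0.0446, "dy": 0.6834, "dz": 0, "roll": 1.466, "hand": 0.06},
    {"dx": -0.0446, "dy": 0.6834, "dz": 0, "roll": 1.466, "hand": 0.06},
    {"dx": -0.0446, "dy": 0.6834, "dz": 0, "roll": 1.466, "hand": 0.06},
    {"dx": -0.0446, "dy": 0.6834, "dz": 0, "roll": 1.466, "hand": 0.06},
    {"dx": -0.0446, "dy": 0.6834, "dz": 0, "roll": 1.466, "hand": 0.06},
    {"dx": -0.0446, "dy": 0.6834, "dz": 0, "roll": 1.466, "hand": 0.06},
    {"dx": -0.0446, "dy": 0.6834, "dz": 0, "roll": 1.466, "hand": 0.06},
    {"dx": -0.0446, "dy": 0.6834, "dz": 0, "roll": 1.466, "hand": 0.06},
    {"dx": -0.0446, "dy": 0.6834, "dz": 0, "roll": 1.466, "hand": 0.06},
    {"dx": -0.0446, "dy": 0.6834, "dz": 0, "roll": 1.466, "hand": 0.06},
    {"dx": -0.0446, "dy": 0.6834, "dz": 0, "roll": 1.466, "hand": 0.06},
    {"dx": -0.0446, "dy": 0.6834, "dz": 0, "roll": 1.466, "hand": 0.06},
  ],
)

```text
time: 11.48
ee_pos: [0.4482, -0.3244, 0.5148]
tcp_rot: [-179.4, 1.6, -81.9]
wrist_force: [0.1, -0.2, -0.5]
opening: 0.06
```

```bash
cat >> h.py <<'E'
def tubes(c):
    P=cloud(c); m=(P[...,2]>.016)&(P[...,2]<.06)&(P[...,0]>.3)&(P[...,0]<.65)&(P[...,1]<-.12)&(P[...,1]>-.5)
    nl,L,st,ce=cv2.connectedComponentsWithStats(m.astype(np.uint8))
    out=[]
    for i in range(1,nl):
        if st[i,4]<150: continue
        uv=np.argwhere(L==i); q=P[L==i]
        top=q[q[:,2]>.02]; (cx,cy),wh,an=cv2.minAreaRect((q[:,:2]*1e4).astype(np.float32)); 
        u,s,vt=np.linalg.svd(q[:,:2]-q[:,:2].mean(0),full_matrices=False); d=vt[0]
        pr=(q[:,:2]-q[:,:2].mean(0))@d
        a=np.percentile(q[pr>pr.max()-.02,2],95); b=np.percentile(q[pr<pr.min()+.02,2],95)
        if b>a: d=-d
        pr=(q[:,:2]-q[:,:2].mean(0))@d; pe=(q[:,:2]-q[:,:2].mean(0))@np.array([-d[1],d[0]])
        # body centreline: ridge of body section
        e=pr.max(); b=(pr<e-.032)&(pr>e-.09)
        # ridge axis from highest points per slice
        rid=[]
        for s0 in np.arange(e-.09,e-.035,.005):
            k=(pr>=s0)&(pr<s0+.005)
            if k.sum()>4:
                rid.append((s0+.0025,(pe[k].min()+pe[k].max())/2))
        rid=np.array(rid)
        if len(rid)<3: continue
        f=np.polyfit(rid[:,0],rid[:,1],1)
        m0=e-.0555; mid=q[:,:2].mean(0)+m0*d+np.polyval(f,m0)*np.array([-d[1],d[0]])
        yaw=np.degrees(np.arctan2(d[1],d[0])+np.arctan(f[0]))
        print('px',ce[i].round(),'n',st[i,4],'mid',mid.round(4),'len',np.ptp(pr).round(3),'wid',(pe[b].max()-pe[b].min()).round(3),'capyaw',yaw.round(1),'zmax',q[:,2].max().round(3)); out.append((mid,yaw))
    return out
E
python3 -c "
from h import *
shift(.45,-.32,.36,-82); tubes(snap('wrist','wrist6'))"
```

```text
t 11.48 g [ 0.4493 -0.3199  0.3598] yaw -81.9 q6 -134.3 open 0.06 | dx dy dz [ 0.0002 -0.0007 -0.0002] roll 0.001
px [260.  97.] n 2339 mid [ 0.4905 -0.3771] len 0.11 wid 0.025 capyaw 98.2 zmax 0.049
px [326.  85.] n 2391 mid [ 0.4135 -0.3809] len 0.11 wid 0.025 capyaw -81.9 zmax 0.049
px [194.  98.] n 1794 mid [ 0.5421 -0.3653] len 0.059 wid 0.059 capyaw 20.7 zmax 0.029
px [323. 214.] n 1888 mid [ 0.3933 -0.2445] len 0.109 wid 0.026 capyaw 103.1 zmax 0.049
px [262. 217.] n 1855 mid [ 0.4702 -0.2289] len 0.109 wid 0.025 capyaw 101.0 zmax 0.048
```

View pics/wrist6.png

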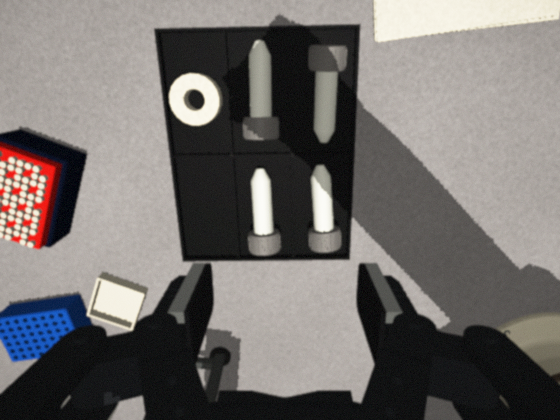

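The picture shows D at (260,90), C at (326,85), A at (323,210) and B at (262,215), with the roll at (194,98). The numbers agree with the first estimate. I'll start with A.

```bash
python3 -c "
from h import *
shift(.3917,-.2367,.10,-77);shift(.3917,-.2367,.0275,-77)"
```

```text
t 11.53 g [ 0.4494 -0.3194  0.3602] yaw -81.9 q6 -134.3 open 0.06 | dx dy dz [-0.083   0.0485  0.262 ] roll -0.085
t 11.53 g [ 0.4494 -0.3194  0.3602] yaw -81.9 q6 -134.3 open 0.06 | dx dy dz [-0.081   0.0494  0.3345] roll -0.085
```

Request:
drive_tool(
  force=40,
  plan=[
    {"dx": -0.083, "dy": 0.0485, "dz": 0.262, "roll": -0.085, "hand": 0.042},
    {"dx": -0.083, "dy": 0.0485, "dz": 0.262, "roll": -0.085, "hand": 0.042},
    {"dx": -0.083, "dy": 0.0485, "dz": 0.262, "roll": -0.085, "hand": 0.042},
    {"dx": -0.083, "dy": 0.0485, "dz": 0.262, "roll": -0.085, "hand": 0.042},
    {"dx": -0.083, "dy": 0.0485, "dz": 0.262, "roll": -0.085, "hand": 0.042},
    {"dx": -0.083, "dy": 0.0485, "dz": 0.262, "roll": -0.085, "hand": 0.042},
    {"dx": -0.083, "dy": 0.0485, "dz": 0.262, "roll": -0.085, "hand": 0.042},
    {"dx": -0.083, "dy": 0.0485, "dz": 0.262, "roll": -0.085, "hand": 0.042},
    {"dx": -0.082, "dy": 0.049, "dz": 0.29, "roll": -0.085, "hand": 0.042},
    {"dx": -0.081, "dy": 0.0494, "dz": 0.315, "roll": -0.085, "hand": 0.042},
    {"dx": -0.081, "dy": 0.0494, "dz": 0.3345, "roll": -0.085, "hand": 0.042},
    {"dx": -0.081, "dy": 0.0494, "dz": 0.3345, "roll": -0.085, "hand": 0.042},
    {"dx": -0.081, "dy": 0.0494, "dz": 0.3345, "roll": -0.085, "hand": 0.0},
    {"dx": -0.081, "dy": 0.0494, "dz": 0.3345, "roll": -0.085, "hand": 0.0},
    {"dx": -0.081, "dy": 0.0494, "dz": 0.3345, "roll": -0.085, "hand": 0.0},
    {"dx": -0.081, "dy": 0.0494, "dz": 0.3345, "roll": -0.085, "hand": 0.0},
    {"dx": -0.081, "dy": 0.0494, "dz": 0.3345, "roll": -0.085, "hand": 0.0},
  ],
)

```text
time: 12.95
ee_pos: [0.3914, -0.2424, 0.1845]
tcp_rot: [-179.0, 1.3, -77.0]
wrist_force: [0.7, 0.3, 8.2]
opening: 0.0244
```

```bash
python3 -c "
from h import *
shift(.3917,-.2367,.38,-77);shift(.54,.083,.38,-87.8)"
```

```text
t 12.95 g [ 0.3931 -0.2383  0.0296] yaw -77.0 q6 -135.1 open 0.0244 | dx dy dz [-0.01   -0.0049 -0.3503] roll -0.001
t 12.95 g [ 0.3931 -0.2383  0.0296] yaw -77.0 q6 -135.1 open 0.0244 | dx dy dz [-0.2883 -0.221  -0.3401] roll 0.188
```

Gripped (24.4 mm). I'll lift and flip it on the way so the cap goes uphill, which gives more tolerance.

Request:
drive_tool(
  plan=[
    {"dx": -0.001, "dy": 0, "dz": -0.03, "roll": 0, "hand": 0.0},
    {"dx": -0.002, "dy": -0.001, "dz": -0.07, "roll": 0, "hand": 0.0},
    {"dx": -0.01, "dy": -0.0049, "dz": -0.35, "roll": 0.12, "hand": 0.0},
    {"dx": -0.01, "dy": -0.0049, "dz": -0.35, "roll": 0.24, "hand": 0.0},
    {"dx": -0.01, "dy": -0.0049, "dz": -0.35, "roll": 0.36, "hand": 0.0},
    {"dx": -0.01, "dy": -0.0049, "dz": -0.35, "roll": 0.48, "hand": 0.0},
    {"dx": -0.01, "dy": -0.0049, "dz": -0.35, "roll": 0.6, "hand": 0.0},
    {"dx": -0.01, "dy": -0.0049, "dz": -0.35, "roll": 0.72, "hand": 0.0},
    {"dx": -0.01, "dy": -0.0049, "dz": -0.35, "roll": 0.84, "hand": 0.0},
    {"dx": -0.05, "dy": -0.035, "dz": -0.35, "roll": 0.96, "hand": 0.0},
    {"dx": -0.08, "dy": -0.06, "dz": -0.35, "roll": 1.08, "hand": 0.0},
    {"dx": -0.11, "dy": -0.083, "dz": -0.35, "roll": 1.2, "hand": 0.0},
    {"dx": -0.14, "dy": -0.106, "dz": -0.345, "roll": 1.32, "hand": 0.0},
    {"dx": -0.17, "dy": -0.129, "dz": -0.345, "roll": 1.44, "hand": 0.0},
    {"dx": -0.2, "dy": -0.152, "dz": -0.345, "roll": 1.56, "hand": 0.0},
    {"dx": -0.2, "dy": -0.152, "dz": -0.345, "roll": 1.68, "hand": 0.0},
    {"dx": -0.2, "dy": -0.152, "dz": -0.345, "roll": 1.8, "hand": 0.0},
    {"dx": -0.2, "dy": -0.152, "dz": -0.345, "roll": 1.92, "hand": 0.0},
  ],
)

```text
time: 14.45
ee_pos: [0.4914, -0.0213, 0.5348]
tcp_rot: [178.4, 0.3, 176.4]
wrist_force: [-0.8, -0.4, -1.2]
opening: 0.0244
```

```bash
python3 -c "
from h import *
shift(.540,.083,.36,92.2); shift(.540,.083,.289,92.2);print(bot.get_obs()['wrist_force']); snap('wrist','wrist7')"
```

```text
t 14.45 g [ 0.4926 -0.0169  0.3799] yaw 176.4 q6 0.8 open 0.0244 | dx dy dz [-0.0408  0.1021  0.0231] roll 1.469
t 14.45 g [ 0.4926 -0.0169  0.3799] yaw 176.4 q6 0.8 open 0.0244 | dx dy dz [-0.0404  0.1     0.094 ] roll 1.469
[-0.77644363 -0.35515317 -1.19446659]
```

View pics/wrist7.png

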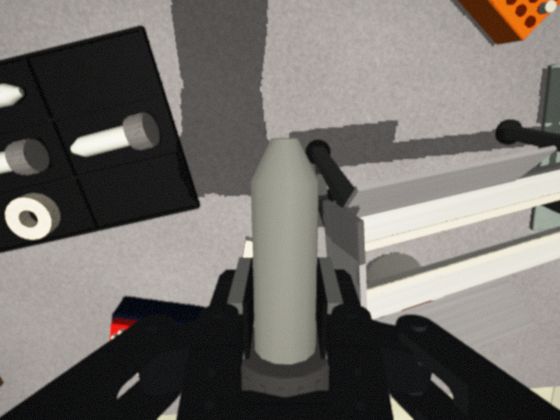

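The tube is held centred with its tip toward the camera (285,140–360), so the cap will go uphill. Now to the drop-in.

Request:
drive_tool(
  plan=[
    {"dx": -0.0408, "dy": 0.1021, "dz": 0.0, "roll": 0.12, "hand": 0.0},
    {"dx": -0.0408, "dy": 0.1021, "dz": 0.0, "roll": 0.24, "hand": 0.0},
    {"dx": -0.0408, "dy": 0.1021, "dz": 0.0, "roll": 0.36, "hand": 0.0},
    {"dx": -0.0408, "dy": 0.1021, "dz": 0.0, "roll": 0.48, "hand": 0.0},
    {"dx": -0.0408, "dy": 0.1021, "dz": 0.0, "roll": 0.6, "hand": 0.0},
    {"dx": -0.0408, "dy": 0.1021, "dz": 0.0, "roll": 0.72, "hand": 0.0},
    {"dx": -0.0408, "dy": 0.1021, "dz": 0.0, "roll": 0.84, "hand": 0.0},
    {"dx": -0.0408, "dy": 0.1021, "dz": 0.0, "roll": 0.96, "hand": 0.0},
    {"dx": -0.0408, "dy": 0.1021, "dz": 0.0, "roll": 1.08, "hand": 0.0},
    {"dx": -0.0408, "dy": 0.1021, "dz": 0.0, "roll": 1.2, "hand": 0.0},
    {"dx": -0.0408, "dy": 0.1021, "dz": 0.0, "roll": 1.32, "hand": 0.0},
    {"dx": -0.0408, "dy": 0.1021, "dz": 0.0, "roll": 1.44, "hand": 0.0},
    {"dx": -0.0406, "dy": 0.101, "dz": 0.03, "roll": 1.469, "hand": 0.0},
    {"dx": -0.0405, "dy": 0.1, "dz": 0.06, "roll": 1.469, "hand": 0.0},
    {"dx": -0.0405, "dy": 0.1, "dz": 0.06, "roll": 1.469, "hand": 0.0},
  ],
)

```text
time: 15.75
ee_pos: [0.5379, 0.0762, 0.4726]
tcp_rot: [179.8, -1.6, 92.6]
wrist_force: [0.4, -0.7, -1.6]
opening: 0.0244
```

```bash
python3 -c "
from h import *
shift(.540,.083,.292,92.2);print(bot.get_obs()['wrist_force']); c=snap('wrist','wrist8');W=cloud(c)
for r in (20,60,100):
    p=W[r]; k=np.where((p[:,2]>.18)&(p[:,2]<.3)&(abs(p[:,0]-.54)<.05))[0]
    s=np.split(k,np.where(np.diff(k)>3)[0]+1); print(r,[(a[0],a[-1],p[a[0]].round(3),p[a[-1]].round(3)) for a in s if len(a)>5])
"
```

```text
t 15.75 g [0.5381 0.0806 0.3177] yaw 92.6 q6 95.2 open 0.0244 | dx dy dz [0.0016 0.0019 0.0257] roll 0.007
[ 0.37259963 -0.72970915 -1.59644623]
20 [(np.int64(213), np.int64(262), array([0.495, 0.193, 0.224]), array([0.521, 0.195, 0.214])), (np.int64(316), np.int64(365), array([0.551, 0.196, 0.216]), array([0.577, 0.197, 0.222]))]
60 [(np.int64(213), np.int64(261), array([0.496, 0.172, 0.23 ]), array([0.522, 0.173, 0.229])), (np.int64(316), np.int64(365), array([0.552, 0.175, 0.225]), array([0.577, 0.176, 0.23 ]))]
100 [(np.int64(197), np.int64(261), array([0.49 , 0.151, 0.244]), array([0.522, 0.153, 0.232])), (np.int64(316), np.int64(393), array([0.552, 0.154, 0.232]), array([0.59 , 0.156, 0.249]))]
```

View pics/wrist8.png

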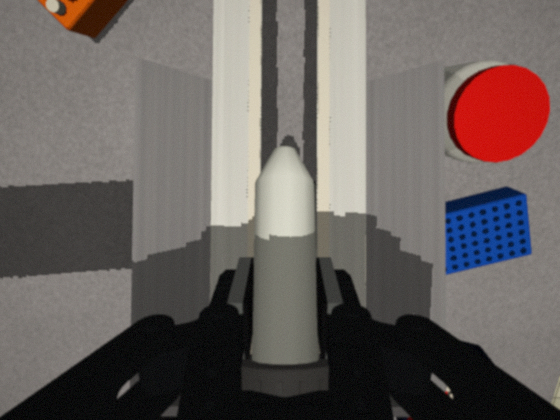

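The tube is centred over the slot (tube col 286, slot 262–316). I'll lower and release.

Request:
drive_tool(
  plan=[
    {"dx": 0.002, "dy": 0.002, "dz": 0.013, "roll": 0.007, "hand": 0.0},
    {"dx": 0.002, "dy": 0.002, "dz": 0.025, "roll": 0.007, "hand": 0.0},
    {"dx": 0.002, "dy": 0.002, "dz": 0.025, "roll": 0.007, "hand": 0.0},
    {"dx": 0.002, "dy": 0.002, "dz": 0.025, "roll": 0.007, "hand": 0.07},
    {"dx": 0.002, "dy": 0.002, "dz": 0.025, "roll": 0.007, "hand": 0.07},
    {"dx": 0.002, "dy": 0.002, "dz": 0.025, "roll": 0.007, "hand": 0.07},
    {"dx": 0.002, "dy": 0.002, "dz": 0.025, "roll": 0.007, "hand": 0.07},
    {"dx": 0.002, "dy": 0.002, "dz": 0.025, "roll": 0.007, "hand": 0.07},
    {"dx": 0.002, "dy": 0.002, "dz": 0.025, "roll": 0.007, "hand": 0.07},
    {"dx": 0.002, "dy": 0.002, "dz": 0.025, "roll": 0.007, "hand": 0.07},
    {"dx": 0.002, "dy": 0.002, "dz": 0.0, "roll": 0.007, "hand": 0.07},
    {"dx": 0.002, "dy": 0.002, "dz": -0.04, "roll": 0.007, "hand": 0.07},
    {"dx": 0.002, "dy": 0.002, "dz": -0.06, "roll": 0.007, "hand": 0.07},
    {"dx": 0.002, "dy": 0.002, "dz": -0.06, "roll": 0.007, "hand": 0.07},
  ],
)

```text
time: 16.97
ee_pos: [0.5386, 0.0764, 0.5425]
tcp_rot: [179.1, -1.6, 92.0]
wrist_force: [-0.4, 0.5, 0.3]
opening: 0.07
```

```bash
python3 -c "
from h import *
shift(.466,-.225,.37,101);print(bot.get_obs()['wrist_force']); c=snap('wrist','wrist9')
s=snap('scene','scene9'); tubes(s)
cv2.imwrite('pics/v9.png',np.hstack([cv2.resize(c['frame'],(400,300)),cv2.resize(s['frame'][100:280,250:490],(400,300))])[:,:,::-1])"
```

```text
t 16.97 g [0.5408 0.0809 0.3876] yaw 92.0 q6 95.8 open 0.07 | dx dy dz [-0.3035 -0.0857  0.0076] roll -0.157
[-0.44994054  0.45304027  0.28875907]
px [218. 281.] n 446 mid [ 0.4718 -0.2257] len 0.132 wid 0.04 capyaw -75.1 zmax 0.051
px [149. 307.] n 521 mid [ 0.4114 -0.3822] len 0.113 wid 0.051 capyaw -91.7 zmax 0.05
px [176. 317.] n 553 mid [ 0.492  -0.3746] len 0.111 wid 0.026 capyaw 98.7 zmax 0.052
px [198. 333.] n 441 mid [ 0.5426 -0.3475] len 0.073 wid 0.057 capyaw -12.9 zmax 0.033
```

View pics/v9.png

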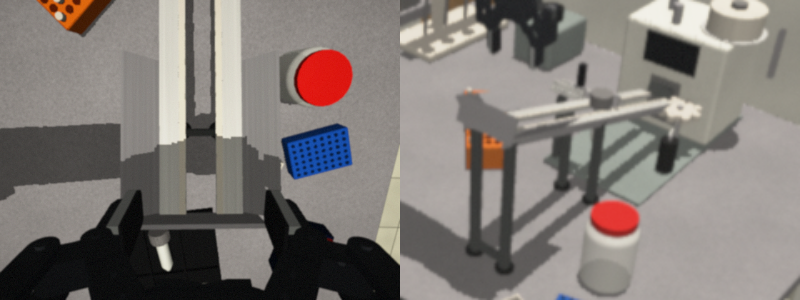

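Tube A slid down and hangs behind the gate: its cap is at (600,97) in the right panel. Next is B, re-measured from above first.

Request:
drive_tool(
  plan=[
    {"dx": -0.3035, "dy": -0.0857, "dz": 0.0, "roll": -0.157, "hand": 0.042},
    {"dx": -0.3035, "dy": -0.0857, "dz": 0.0, "roll": -0.157, "hand": 0.042},
    {"dx": -0.3035, "dy": -0.0857, "dz": 0.0, "roll": -0.157, "hand": 0.042},
    {"dx": -0.3035, "dy": -0.0857, "dz": 0.0, "roll": -0.157, "hand": 0.042},
    {"dx": -0.3035, "dy": -0.0857, "dz": 0.0, "roll": -0.157, "hand": 0.042},
    {"dx": -0.3035, "dy": -0.0857, "dz": 0.0, "roll": -0.157, "hand": 0.042},
    {"dx": -0.3035, "dy": -0.0857, "dz": 0.0, "roll": -0.157, "hand": 0.042},
    {"dx": -0.3035, "dy": -0.0857, "dz": 0.05, "roll": -0.157, "hand": 0.042},
    {"dx": -0.3035, "dy": -0.0857, "dz": 0.05, "roll": -0.157, "hand": 0.042},
    {"dx": -0.3035, "dy": -0.0857, "dz": 0.05, "roll": -0.157, "hand": 0.042},
  ],
)

```text
time: 17.9
ee_pos: [0.4643, -0.2299, 0.4736]
tcp_rot: [179.6, -1.7, 100.8]
wrist_force: [-0.3, -0.0, -0.2]
opening: 0.042
```

```bash
cat >> h.py <<'E'
def pick(t,yawtool,off=.008,z=.030):
    (m,y)=t; d=np.array([np.cos(np.radians(y)),np.sin(np.radians(y))]); p=m+off*d
    shift(p[0],p[1],.10,yawtool); shift(p[0],p[1],z,yawtool)
E
python3 -c "
from h import *
T=tubes(snap('wrist','wrist10'))
for t in T: print(t); pick(t,t[1])"
```

```text
px [287. 155.] n 2441 mid [ 0.4695 -0.2258] len 0.111 wid 0.026 capyaw 100.9 zmax 0.049
px [218. 250.] n 478 mid [ 0.4076 -0.3158] len 0.046 wid 0.024 capyaw -88.0 zmax 0.031
px [281. 274.] n 1913 mid [ 0.4899 -0.3741] len 0.112 wid 0.026 capyaw 98.4 zmax 0.049
px [333. 276.] n 580 mid [ 0.5733 -0.329 ] len 0.059 wid 0.038 capyaw -172.9 zmax 0.029
(array([ 0.46950092, -0.22582996]), np.float64(100.94436352189337))
t 17.95 g [ 0.465  -0.224   0.3212] yaw 100.9 q6 52.5 open 0.0421 | dx dy dz [-0.0011  0.002   0.2213] roll -0.001
t 17.95 g [ 0.465  -0.224   0.3212] yaw 100.9 q6 52.5 open 0.0421 | dx dy dz [-0.0031  0.0013  0.2912] roll -0.001
(array([ 0.40762388, -0.31581701]), np.float64(-87.98031536090735))
t 17.95 g [ 0.465  -0.224   0.3212] yaw 100.9 q6 52.5 open 0.0421 | dx dy dz [-0.0936 -0.077   0.2178] roll 0.155
t 17.95 g [ 0.465  -0.224   0.3212] yaw 100.9 q6 52.5 open 0.0421 | dx dy dz [-0.0956 -0.0777  0.2878] roll 0.155
(array([ 0.48985756, -0.37408954]), np.float64(98.36835659350422))
t 17.95 g [ 0.465  -0.224   0.3212] yaw 100.9 q6 52.5 open 0.0421 | dx dy dz [-0.1505 -0.0057  0.2168] roll 0.044
t 17.95 g [ 0.465  -0.224   0.3212] yaw 100.9 q6 52.5 open 0.0421 | dx dy dz [-0.1525 -0.0064  0.2868] roll 0.044
(array([ 0.5733141 , -0.32895174]), np.float64(-172.9009527815794))
t 17.95 g [ 0.465  -0.224   0.3212] yaw 100.9 q6 52.5 open 0.0421 | dx dy dz [-0.1294  0.0764  0.2182] roll -1.504
t 17.95 g [ 0.465  -0.224   0.3212] yaw 100.9 q6 52.5 open 0.0421 | dx dy dz [-0.1314  0.0758  0.2882] roll -1.504
```

Request:
drive_tool(
  force=40,
  plan=[
    {"dx": -0.001, "dy": 0.002, "dz": 0.22, "roll": 0, "hand": 0.042},
    {"dx": -0.001, "dy": 0.002, "dz": 0.22, "roll": 0, "hand": 0.042},
    {"dx": -0.001, "dy": 0.002, "dz": 0.22, "roll": 0, "hand": 0.042},
    {"dx": -0.001, "dy": 0.002, "dz": 0.22, "roll": 0, "hand": 0.042},
    {"dx": -0.001, "dy": 0.002, "dz": 0.22, "roll": 0, "hand": 0.042},
    {"dx": -0.001, "dy": 0.002, "dz": 0.22, "roll": 0, "hand": 0.042},
    {"dx": -0.002, "dy": 0.002, "dz": 0.25, "roll": 0, "hand": 0.042},
    {"dx": -0.003, "dy": 0.0015, "dz": 0.275, "roll": 0, "hand": 0.042},
    {"dx": -0.003, "dy": 0.0015, "dz": 0.291, "roll": 0, "hand": 0.042},
    {"dx": -0.003, "dy": 0.0015, "dz": 0.291, "roll": 0, "hand": 0.042},
    {"dx": -0.003, "dy": 0.0015, "dz": 0.291, "roll": 0, "hand": 0.0},
    {"dx": -0.003, "dy": 0.0015, "dz": 0.291, "roll": 0, "hand": 0.0},
    {"dx": -0.003, "dy": 0.0015, "dz": 0.291, "roll": 0, "hand": 0.0},
    {"dx": -0.003, "dy": 0.0015, "dz": 0.291, "roll": 0, "hand": 0.0},
    {"dx": -0.003, "dy": 0.0015, "dz": 0.291, "roll": 0, "hand": 0.0},
  ],
)

```text
time: 19.2
ee_pos: [0.47, -0.2228, 0.1897]
tcp_rot: [179.1, -1.4, 101.0]
wrist_force: [0.8, 1.6, 8.0]
opening: 0.0244
```

```bash
python3 -c "
from h import *
shift(.45,-.17,.38,100.9);shift(.51,.0,.38,92.2)"
```

```text
t 19.2 g [ 0.4718 -0.2186  0.0348] yaw 101.0 q6 53.3 open 0.0244 | dx dy dz [ 0.0603 -0.0065 -0.344 ] roll 0.002
t 19.2 g [ 0.4718 -0.2186  0.0348] yaw 101.0 q6 53.3 open 0.0244 | dx dy dz [ 0.2156  0.0849 -0.3387] roll 0.154
```

Request:
drive_tool(
  plan=[
    {"dx": 0.0, "dy": 0, "dz": -0.03, "roll": 0, "hand": 0.0},
    {"dx": 0.0, "dy": 0, "dz": -0.07, "roll": 0, "hand": 0.0},
    {"dx": 0.01, "dy": 0, "dz": -0.344, "roll": -0.12, "hand": 0.0},
    {"dx": 0.02, "dy": 0, "dz": -0.344, "roll": -0.24, "hand": 0.0},
    {"dx": 0.03, "dy": 0, "dz": -0.344, "roll": -0.36, "hand": 0.0},
    {"dx": 0.04, "dy": 0, "dz": -0.344, "roll": -0.48, "hand": 0.0},
    {"dx": 0.05, "dy": -0.006, "dz": -0.344, "roll": -0.6, "hand": 0.0},
    {"dx": 0.06, "dy": -0.006, "dz": -0.344, "roll": -0.72, "hand": 0.0},
    {"dx": 0.06, "dy": -0.006, "dz": -0.344, "roll": -0.84, "hand": 0.0},
    {"dx": 0.08, "dy": 0.005, "dz": -0.344, "roll": -0.96, "hand": 0.0},
    {"dx": 0.1, "dy": 0.017, "dz": -0.343, "roll": -1.08, "hand": 0.0},
    {"dx": 0.12, "dy": 0.028, "dz": -0.342, "roll": -1.2, "hand": 0.0},
    {"dx": 0.14, "dy": 0.04, "dz": -0.341, "roll": -1.32, "hand": 0.0},
    {"dx": 0.16, "dy": 0.052, "dz": -0.34, "roll": -1.44, "hand": 0.0},
    {"dx": 0.18, "dy": 0.063, "dz": -0.34, "roll": -1.56, "hand": 0.0},
    {"dx": 0.2, "dy": 0.075, "dz": -0.339, "roll": -1.68, "hand": 0.0},
    {"dx": 0.215, "dy": 0.085, "dz": -0.339, "roll": -1.8, "hand": 0.0},
    {"dx": 0.215, "dy": 0.085, "dz": -0.339, "roll": -1.92, "hand": 0.0},
    {"dx": 0.215, "dy": 0.085, "dz": -0.339, "roll": -2.04, "hand": 0.0},
    {"dx": 0.215, "dy": 0.085, "dz": -0.339, "roll": -2.16, "hand": 0.0},
  ],
)

```text
time: 20.87
ee_pos: [0.5087, -0.0046, 0.5338]
tcp_rot: [179.2, 1.5, -134.9]
wrist_force: [-1.0, -0.2, -0.9]
opening: 0.0245
```

```bash
python3 -c "
from h import *
shift(.5395,.083,.32,-87.8);print(bot.get_obs()['wrist_force'])"
```

```text
t 20.87 g [ 5.100e-01 -2.000e-04  3.789e-01] yaw -134.9 q6 -46.0 open 0.0245 | dx dy dz [-0.0782  0.0369  0.0614] roll -0.821
[-1.00553083 -0.15082348 -0.86320186]
```

Request:
drive_tool(
  plan=[
    {"dx": -0.078, "dy": 0.037, "dz": 0.0, "roll": -0.12, "hand": 0.0},
    {"dx": -0.078, "dy": 0.037, "dz": 0.0, "roll": -0.24, "hand": 0.0},
    {"dx": -0.078, "dy": 0.037, "dz": 0.0, "roll": -0.36, "hand": 0.0},
    {"dx": -0.078, "dy": 0.037, "dz": 0.0, "roll": -0.48, "hand": 0.0},
    {"dx": -0.078, "dy": 0.037, "dz": 0.0, "roll": -0.6, "hand": 0.0},
    {"dx": -0.078, "dy": 0.037, "dz": 0.0, "roll": -0.72, "hand": 0.0},
    {"dx": -0.078, "dy": 0.037, "dz": 0.0, "roll": -0.82, "hand": 0.0},
    {"dx": -0.078, "dy": 0.037, "dz": 0.03, "roll": -0.82, "hand": 0.0},
    {"dx": -0.078, "dy": 0.037, "dz": 0.06, "roll": -0.82, "hand": 0.0},
    {"dx": -0.078, "dy": 0.037, "dz": 0.06, "roll": -0.82, "hand": 0.0},
  ],
)

```text
time: 21.7
ee_pos: [0.5384, 0.0779, 0.4698]
tcp_rot: [180.0, 1.5, -88.3]
wrist_force: [-0.5, -0.3, -2.5]
opening: 0.0245
```

```bash
python3 -c "
from h import *
shift(.5395,.083,.297,-87.8);o=bot.get_obs();print(o['wrist_force'])
c=snap('wrist','wrist11'); W=cloud(c)
# cap points seen near
m=(abs(W[...,0]-.54)<.03)&(W[...,1]<.11)&(W[...,1]>.0)&(W[...,2]>.25)&(W[...,2]<.36); q=W[m]; print(len(q))
for a in np.arange(.02,.1,.01):
    s=q[(q[:,1]>a)&(q[:,1]<a+.01)]
    if len(s)>5: print(a.round(2),len(s),s[:,0].min().round(3),s[:,0].max().round(3),s[:,2].max().round(3))"
```

```text
t 21.7 g [0.5383 0.082  0.3149] yaw -88.3 q6 -83.8 open 0.0245 | dx dy dz [-0.0004 -0.0013  0.0179] roll -0.008
[-0.53392671 -0.34931323 -2.45051616]
36499
0.02 6625 0.51 0.57 0.319
0.03 3909 0.51 0.57 0.326
0.04 3446 0.51 0.57 0.326
0.05 2959 0.51 0.57 0.326
0.06 3904 0.51 0.57 0.36
0.07 6405 0.51 0.57 0.36
0.08 2450 0.51 0.57 0.351
0.09 1645 0.51 0.57 0.348
```

Request:
drive_tool(
  plan=[
    {"dx": 0.0, "dy": 0.001, "dz": 0.009, "roll": 0.008, "hand": 0.0},
    {"dx": 0.0, "dy": 0.001, "dz": 0.016, "roll": 0.008, "hand": 0.0},
    {"dx": 0.0, "dy": 0.001, "dz": 0.016, "roll": 0.008, "hand": 0.0},
    {"dx": 0.0, "dy": 0.001, "dz": 0.016, "roll": 0.008, "hand": 0.07},
    {"dx": 0.0, "dy": 0.001, "dz": 0.016, "roll": 0.008, "hand": 0.07},
    {"dx": 0.0, "dy": 0.001, "dz": 0.016, "roll": 0.008, "hand": 0.07},
    {"dx": 0.0, "dy": 0.001, "dz": 0.016, "roll": 0.008, "hand": 0.07},
    {"dx": 0.0, "dy": 0.001, "dz": 0.016, "roll": 0.008, "hand": 0.07},
    {"dx": 0.0, "dy": 0.001, "dz": 0.016, "roll": 0.008, "hand": 0.07},
    {"dx": 0.0, "dy": 0.001, "dz": 0.016, "roll": 0.008, "hand": 0.07},
    {"dx": 0.0, "dy": 0.001, "dz": 0.0, "roll": 0.008, "hand": 0.07},
    {"dx": 0.0, "dy": 0.001, "dz": -0.03, "roll": 0.008, "hand": 0.07},
    {"dx": 0.0, "dy": 0.001, "dz": -0.07, "roll": 0.008, "hand": 0.07},
    {"dx": 0.0, "dy": 0.001, "dz": -0.07, "roll": 0.008, "hand": 0.07},
  ],
)

```text
time: 22.92
ee_pos: [0.5357, 0.0756, 0.5536]
tcp_rot: [-178.9, 1.7, -88.7]
wrist_force: [-0.3, 0.4, 0.9]
opening: 0.0699
```

```bash
cat >> h.py <<'E'
def queue(c,lo=.1,hi=.5):
    "raised things over the slot: cap tops above rails, binned along y"
    P=cloud(c).reshape(-1,3); s=P[:,1]; h=P[:,2]-(.255-.325*(s-.091)); xm=.5395-.0385*(s-.083)
    q=(abs(P[:,0]-xm)<.012)&(h>.008)&(h<.04)&(s>lo)&(s<hi)
    hi_,e=np.histogram(s[q],bins=np.arange(lo,hi,.01)); print('y:count',[(round(a,2),int(n)) for a,n in zip(e,hi_) if n>2])
E
python3 -c "
from h import *
queue(snap('scene','scene12'),-.02);queue(snap('side','side12'),-.02)
shift(.4105,-.372,.37,-82);shift(.49,-.366,.37,-82)"
```

```text
y:count [(np.float64(0.01), 23), (np.float64(0.02), 67), (np.float64(0.28), 11), (np.float64(0.29), 42), (np.float64(0.3), 8), (np.float64(0.31), 7), (np.float64(0.32), 5), (np.float64(0.33), 11), (np.float64(0.34), 9), (np.float64(0.35), 8), (np.float64(0.36), 8), (np.float64(0.37), 3)]
y:count [(np.float64(0.01), 38), (np.float64(0.02), 55), (np.float64(0.28), 6), (np.float64(0.29), 41), (np.float64(0.3), 10), (np.float64(0.31), 6), (np.float64(0.32), 4), (np.float64(0.33), 7), (np.float64(0.34), 8), (np.float64(0.35), 7), (np.float64(0.36), 6), (np.float64(0.37), 9)]
t 23.02 g [0.5389 0.0803 0.3927] yaw -88.7 q6 -83.6 open 0.0702 | dx dy dz [0.4497 0.1388 0.0082] roll -0.117
t 23.02 g [0.5389 0.0803 0.3927] yaw -88.7 q6 -83.6 open 0.0702 | dx dy dz [0.4455 0.0592 0.0093] roll -0.117
```

Two tubes are queued (y≈0.285–0.31 and 0.32–0.36). Next is C, whose cap already points uphill, so no flip.

Request:
drive_tool(
  plan=[
    {"dx": 0.45, "dy": 0.139, "dz": 0.0, "roll": -0.117, "hand": 0.042},
    {"dx": 0.45, "dy": 0.139, "dz": 0.0, "roll": -0.117, "hand": 0.042},
    {"dx": 0.45, "dy": 0.139, "dz": 0.0, "roll": -0.117, "hand": 0.042},
    {"dx": 0.45, "dy": 0.139, "dz": 0.0, "roll": -0.117, "hand": 0.042},
    {"dx": 0.45, "dy": 0.139, "dz": 0.0, "roll": -0.117, "hand": 0.042},
    {"dx": 0.45, "dy": 0.139, "dz": 0.0, "roll": -0.117, "hand": 0.042},
    {"dx": 0.45, "dy": 0.139, "dz": 0.07, "roll": -0.117, "hand": 0.042},
    {"dx": 0.45, "dy": 0.139, "dz": 0.07, "roll": -0.117, "hand": 0.042},
    {"dx": 0.45, "dy": 0.139, "dz": 0.07, "roll": -0.117, "hand": 0.042},
    {"dx": 0.45, "dy": 0.139, "dz": 0.07, "roll": -0.117, "hand": 0.042},
    {"dx": 0.45, "dy": 0.139, "dz": 0.07, "roll": -0.117, "hand": 0.042},
    {"dx": 0.45, "dy": 0.139, "dz": 0.07, "roll": -0.117, "hand": 0.042},
    {"dx": 0.45, "dy": 0.139, "dz": 0.07, "roll": -0.117, "hand": 0.042},
    {"dx": 0.45, "dy": 0.139, "dz": 0.07, "roll": -0.117, "hand": 0.042},
  ],
)

```text
time: 24.18
ee_pos: [0.4083, -0.376, 0.4598]
tcp_rot: [-179.5, 1.7, -82.1]
wrist_force: [0.4, 0.9, 0.6]
opening: 0.0423
```

```bash
python3 -c "
from h import *
T=tubes(snap('wrist','wrist13'))
for t in T:
  if abs(t[1])<120 and abs(t[1])>60: pick(t,t[1],z=.032)"
```

```text
px [214. 143.] n 2809 mid [ 0.4903 -0.3771] len 0.11 wid 0.026 capyaw 98.4 zmax 0.048
px [285. 129.] n 2784 mid [ 0.4132 -0.3823] len 0.112 wid 0.025 capyaw -81.3 zmax 0.049
px [142. 145.] n 2169 mid [ 0.5875 -0.3415] len 0.06 wid 0.058 capyaw -145.6 zmax 0.029
t 24.23 g [ 0.4097 -0.3704  0.3059] yaw -82.1 q6 -140.8 open 0.042 | dx dy dz [ 0.0157 -0.0767  0.2064] roll -0.008
t 24.23 g [ 0.4097 -0.3704  0.3059] yaw -82.1 q6 -140.8 open 0.042 | dx dy dz [ 0.0177 -0.0759  0.2743] roll -0.008
t 24.23 g [ 0.4097 -0.3704  0.3059] yaw -82.1 q6 -140.8 open 0.042 | dx dy dz [2.610e-02 2.000e-04 2.053e-01] roll -0.013
t 24.23 g [ 0.4097 -0.3704  0.3059] yaw -82.1 q6 -140.8 open 0.042 | dx dy dz [0.0281 0.0009 0.2732] roll -0.013
```

Request:
drive_tool(
  force=40,
  plan=[
    {"dx": 0.026, "dy": 0.0, "dz": 0.205, "roll": -0.013, "hand": 0.042},
    {"dx": 0.026, "dy": 0.0, "dz": 0.205, "roll": -0.013, "hand": 0.042},
    {"dx": 0.026, "dy": 0.0, "dz": 0.205, "roll": -0.013, "hand": 0.042},
    {"dx": 0.026, "dy": 0.0, "dz": 0.205, "roll": -0.013, "hand": 0.042},
    {"dx": 0.026, "dy": 0.0, "dz": 0.205, "roll": -0.013, "hand": 0.042},
    {"dx": 0.026, "dy": 0.0, "dz": 0.205, "roll": -0.013, "hand": 0.042},
    {"dx": 0.027, "dy": 0.001, "dz": 0.24, "roll": -0.013, "hand": 0.042},
    {"dx": 0.028, "dy": 0.001, "dz": 0.26, "roll": -0.013, "hand": 0.042},
    {"dx": 0.028, "dy": 0.001, "dz": 0.273, "roll": -0.013, "hand": 0.042},
    {"dx": 0.028, "dy": 0.001, "dz": 0.273, "roll": -0.013, "hand": 0.042},
    {"dx": 0.028, "dy": 0.001, "dz": 0.273, "roll": -0.013, "hand": 0.0},
    {"dx": 0.028, "dy": 0.001, "dz": 0.273, "roll": -0.013, "hand": 0.0},
    {"dx": 0.028, "dy": 0.001, "dz": 0.273, "roll": -0.013, "hand": 0.0},
    {"dx": 0.028, "dy": 0.001, "dz": 0.273, "roll": -0.013, "hand": 0.0},
    {"dx": 0.028, "dy": 0.001, "dz": 0.273, "roll": -0.013, "hand": 0.0},
  ],
)

```text
time: 25.48
ee_pos: [0.4145, -0.3955, 0.1905]
tcp_rot: [-179.2, 1.4, -81.2]
wrist_force: [-0.2, 1.8, 7.1]
opening: 0.0244
```

```bash
python3 -c "
from h import *
shift(.45,-.3,.38,-82);shift(.5395,.083,.38,-87.8)"
```

```text
t 25.48 g [ 0.4162 -0.3914  0.0355] yaw -81.2 q6 -142.7 open 0.0244 | dx dy dz [-0.0936 -0.0523 -0.3416] roll 0.013
t 25.48 g [ 0.4162 -0.3914  0.0355] yaw -81.2 q6 -142.7 open 0.0244 | dx dy dz [-0.4584 -0.1989 -0.3305] roll 0.114
```

Request:
drive_tool(
  plan=[
    {"dx": 0.0, "dy": 0, "dz": -0.03, "roll": 0, "hand": 0.0},
    {"dx": 0.0, "dy": 0, "dz": -0.07, "roll": 0, "hand": 0.0},
    {"dx": -0.01, "dy": 0, "dz": -0.11, "roll": 0, "hand": 0.0},
    {"dx": -0.02, "dy": -0.01, "dz": -0.15, "roll": 0, "hand": 0.0},
    {"dx": -0.03, "dy": -0.015, "dz": -0.185, "roll": 0, "hand": 0.0},
    {"dx": -0.05, "dy": -0.025, "dz": -0.22, "roll": 0, "hand": 0.0},
    {"dx": -0.07, "dy": -0.035, "dz": -0.25, "roll": 0.05, "hand": 0.0},
    {"dx": -0.09, "dy": -0.05, "dz": -0.28, "roll": 0.1, "hand": 0.0},
    {"dx": -0.11, "dy": -0.06, "dz": -0.31, "roll": 0.11, "hand": 0.0},
    {"dx": -0.14, "dy": -0.07, "dz": -0.335, "roll": 0.11, "hand": 0.0},
    {"dx": -0.458, "dy": -0.199, "dz": -0.335, "roll": 0.114, "hand": 0.0},
    {"dx": -0.458, "dy": -0.199, "dz": -0.335, "roll": 0.114, "hand": 0.0},
    {"dx": -0.458, "dy": -0.199, "dz": -0.335, "roll": 0.114, "hand": 0.0},
    {"dx": -0.458, "dy": -0.199, "dz": -0.335, "roll": 0.114, "hand": 0.0},
    {"dx": -0.458, "dy": -0.199, "dz": -0.335, "roll": 0.114, "hand": 0.0},
    {"dx": -0.458, "dy": -0.199, "dz": -0.335, "roll": 0.114, "hand": 0.0},
    {"dx": -0.458, "dy": -0.199, "dz": -0.335, "roll": 0.114, "hand": 0.0},
    {"dx": -0.458, "dy": -0.199, "dz": -0.335, "roll": 0.114, "hand": 0.0},
    {"dx": -0.458, "dy": -0.199, "dz": -0.335, "roll": 0.114, "hand": 0.0},
    {"dx": -0.458, "dy": -0.199, "dz": -0.335, "roll": 0.114, "hand": 0.0},
  ],
)

```text
time: 27.15
ee_pos: [0.5386, 0.0809, 0.5379]
tcp_rot: [-179.5, 1.6, -87.6]
wrist_force: [-0.4, -0.9, 0.6]
opening: 0.0242
```

```bash
cat >> h.py <<'E'
def capz(c):
    W=cloud(c); q=W[(abs(W[...,0]-.54)<.03)&(W[...,1]<.07)&(W[...,1]>.0)&(W[...,2]>.25)]
    for a in np.arange(.0,.07,.01):
        s=q[(q[:,1]>a)&(q[:,1]<a+.01)]
        if len(s)>5: print(a.round(2),len(s),s[:,2].max().round(3),end='; ')
E
python3 -c "
from h import *
shift(.5395,.083,.297,-87.8);o=bot.get_obs();print(o['wrist_force'],o['opening'])
c=snap('wrist','wrist14');capz(c)"
```

```text
t 27.15 g [0.5398 0.0853 0.3829] yaw -87.6 q6 -84.2 open 0.0242 | dx dy dz [0.0047 0.0012 0.0858] roll 0.004
[-0.3686164  -0.90427729  0.60405286] 0.024185524211648306
0.01 1804 0.303; 0.02 2689 0.319; 0.03 1817 0.384; 0.04 5682 0.396; 0.05 3566 0.395; 0.06 10286 0.451;
```

View pics/wrist14.png

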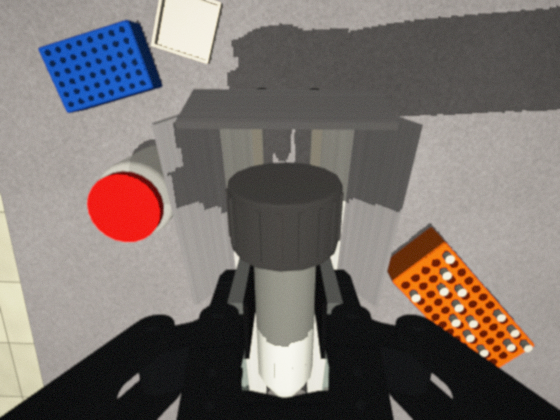

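The tube is held well, cap uphill over the slot. Lower and release.

Request:
drive_tool(
  plan=[
    {"dx": 0.003, "dy": 0.0, "dz": 0.035, "roll": 0.004, "hand": 0.0},
    {"dx": 0.004, "dy": 0.0, "dz": 0.065, "roll": 0.004, "hand": 0.0},
    {"dx": 0.004, "dy": 0.001, "dz": 0.085, "roll": 0.004, "hand": 0.0},
    {"dx": 0.004, "dy": 0.001, "dz": 0.085, "roll": 0.004, "hand": 0.0},
    {"dx": 0.004, "dy": 0.001, "dz": 0.085, "roll": 0.004, "hand": 0.0},
    {"dx": 0.004, "dy": 0.001, "dz": 0.085, "roll": 0.004, "hand": 0.07},
    {"dx": 0.004, "dy": 0.001, "dz": 0.085, "roll": 0.004, "hand": 0.07},
    {"dx": 0.004, "dy": 0.001, "dz": 0.085, "roll": 0.004, "hand": 0.07},
    {"dx": 0.004, "dy": 0.001, "dz": 0.085, "roll": 0.004, "hand": 0.07},
    {"dx": 0.004, "dy": 0.001, "dz": 0.085, "roll": 0.004, "hand": 0.07},
    {"dx": 0.004, "dy": 0.001, "dz": 0.085, "roll": 0.004, "hand": 0.07},
    {"dx": 0.004, "dy": 0.001, "dz": 0.085, "roll": 0.004, "hand": 0.07},
    {"dx": 0.004, "dy": 0.001, "dz": 0.065, "roll": 0.004, "hand": 0.07},
    {"dx": 0.004, "dy": 0.001, "dz": 0.035, "roll": 0.004, "hand": 0.07},
    {"dx": 0.004, "dy": 0.001, "dz": 0.0, "roll": 0.004, "hand": 0.07},
    {"dx": 0.004, "dy": 0.001, "dz": 0.0, "roll": 0.004, "hand": 0.07},
  ],
)

```text
time: 28.53
ee_pos: [0.5363, 0.0739, 0.5443]
tcp_rot: [-179.0, 1.6, -88.0]
wrist_force: [-0.6, 0.1, 0.3]
opening: 0.0704
```

```bash
python3 -c "
from h import *
queue(snap('scene','scene15'),-.02);queue(snap('side','side15'),-.02)
shift(.492,-.368,.31,-82)"
```

```text
y:count [(np.float64(0.01), 31), (np.float64(0.02), 62), (np.float64(0.24), 4), (np.float64(0.25), 48), (np.float64(0.26), 11), (np.float64(0.27), 9), (np.float64(0.28), 7), (np.float64(0.29), 5), (np.float64(0.3), 11), (np.float64(0.31), 6), (np.float64(0.32), 9), (np.float64(0.33), 8), (np.float64(0.34), 10), (np.float64(0.35), 6), (np.float64(0.36), 4), (np.float64(0.37), 9)]
y:count [(np.float64(0.01), 34), (np.float64(0.02), 61), (np.float64(0.24), 4), (np.float64(0.25), 47), (np.float64(0.26), 8), (np.float64(0.27), 7), (np.float64(0.28), 8), (np.float64(0.29), 7), (np.float64(0.3), 8), (np.float64(0.31), 6), (np.float64(0.32), 7), (np.float64(0.33), 4), (np.float64(0.34), 9), (np.float64(0.35), 6), (np.float64(0.36), 5), (np.float64(0.37), 9)]
t 28.63 g [0.5393 0.0786 0.3842] yaw -88.0 q6 -84.4 open 0.0697 | dx dy dz [0.4466 0.0635 0.0609] roll -0.105
```

Three are queued. Now D, flipped like A.

Request:
drive_tool(
  plan=[
    {"dx": 0.447, "dy": 0.0635, "dz": 0.0, "roll": -0.105, "hand": 0.042},
    {"dx": 0.447, "dy": 0.0635, "dz": 0.0, "roll": -0.105, "hand": 0.042},
    {"dx": 0.447, "dy": 0.0635, "dz": 0.0, "roll": -0.105, "hand": 0.042},
    {"dx": 0.447, "dy": 0.0635, "dz": 0.0, "roll": -0.105, "hand": 0.042},
    {"dx": 0.447, "dy": 0.0635, "dz": 0.0, "roll": -0.105, "hand": 0.042},
    {"dx": 0.447, "dy": 0.0635, "dz": 0.0, "roll": -0.105, "hand": 0.042},
    {"dx": 0.447, "dy": 0.0635, "dz": 0.06, "roll": -0.105, "hand": 0.042},
    {"dx": 0.447, "dy": 0.0635, "dz": 0.06, "roll": -0.105, "hand": 0.042},
    {"dx": 0.447, "dy": 0.0635, "dz": 0.06, "roll": -0.105, "hand": 0.042},
    {"dx": 0.447, "dy": 0.0635, "dz": 0.06, "roll": -0.105, "hand": 0.042},
    {"dx": 0.447, "dy": 0.0635, "dz": 0.06, "roll": -0.105, "hand": 0.042},
    {"dx": 0.447, "dy": 0.0635, "dz": 0.06, "roll": -0.105, "hand": 0.042},
    {"dx": 0.447, "dy": 0.0635, "dz": 0.06, "roll": -0.105, "hand": 0.042},
  ],
)

```text
time: 29.72
ee_pos: [0.4895, -0.3751, 0.4612]
tcp_rot: [-179.5, 1.7, -82.2]
wrist_force: [-0.4, 0.4, 0.3]
opening: 0.0421
```

```bash
python3 -c "
from h import *
T=tubes(snap('wrist','wrist16'))
for t in T:
  if abs(t[1])<120 and abs(t[1])>60: pick(t,t[1],z=.032)"
```

```text
px [287. 152.] n 2706 mid [ 0.4908 -0.3769] len 0.11 wid 0.025 capyaw 98.6 zmax 0.048
px [216. 153.] n 2012 mid [ 0.5827 -0.336 ] len 0.059 wid 0.058 capyaw -128.8 zmax 0.029
t 29.77 g [ 0.4906 -0.369   0.3079] yaw -82.1 q6 -135.5 open 0.0418 | dx dy dz [0.006  0.003  0.2078] roll -0.013
t 29.77 g [ 0.4906 -0.369   0.3079] yaw -82.1 q6 -135.5 open 0.0418 | dx dy dz [0.008  0.0036 0.2757] roll -0.013
```

Request:
drive_tool(
  force=40,
  plan=[
    {"dx": 0.006, "dy": 0.003, "dz": 0.207, "roll": -0.013, "hand": 0.042},
    {"dx": 0.006, "dy": 0.003, "dz": 0.207, "roll": -0.013, "hand": 0.042},
    {"dx": 0.006, "dy": 0.003, "dz": 0.207, "roll": -0.013, "hand": 0.042},
    {"dx": 0.006, "dy": 0.003, "dz": 0.207, "roll": -0.013, "hand": 0.042},
    {"dx": 0.006, "dy": 0.003, "dz": 0.207, "roll": -0.013, "hand": 0.042},
    {"dx": 0.006, "dy": 0.003, "dz": 0.207, "roll": -0.013, "hand": 0.042},
    {"dx": 0.007, "dy": 0.0035, "dz": 0.24, "roll": -0.013, "hand": 0.042},
    {"dx": 0.008, "dy": 0.0035, "dz": 0.262, "roll": -0.013, "hand": 0.042},
    {"dx": 0.008, "dy": 0.0035, "dz": 0.275, "roll": -0.013, "hand": 0.042},
    {"dx": 0.008, "dy": 0.0035, "dz": 0.275, "roll": -0.013, "hand": 0.042},
    {"dx": 0.008, "dy": 0.0035, "dz": 0.275, "roll": -0.013, "hand": 0.0},
    {"dx": 0.008, "dy": 0.0035, "dz": 0.275, "roll": -0.013, "hand": 0.0},
    {"dx": 0.008, "dy": 0.0035, "dz": 0.275, "roll": -0.013, "hand": 0.0},
    {"dx": 0.008, "dy": 0.0035, "dz": 0.275, "roll": -0.013, "hand": 0.0},
    {"dx": 0.008, "dy": 0.0035, "dz": 0.275, "roll": -0.013, "hand": 0.0},
  ],
)

```text
time: 31.02
ee_pos: [0.4905, -0.3739, 0.1918]
tcp_rot: [-179.1, 1.4, -81.2]
wrist_force: [0.9, 1.7, 7.1]
opening: 0.0245
```

```bash
python3 -c "
from h import *
shift(.49,-.25,.38,-82);shift(.51,.0,.38,-87.8)"
```

```text
t 31.02 g [ 0.4922 -0.3698  0.0369] yaw -81.2 q6 -136.4 open 0.0245 | dx dy dz [-0.1271 -0.0212 -0.3398] roll 0.013
t 31.02 g [ 0.4922 -0.3698  0.0369] yaw -81.2 q6 -136.4 open 0.0245 | dx dy dz [-0.3711 -0.0789 -0.3329] roll 0.114
```

Request:
drive_tool(
  plan=[
    {"dx": 0.0, "dy": 0, "dz": -0.03, "roll": 0, "hand": 0.0},
    {"dx": 0.0, "dy": 0, "dz": -0.07, "roll": 0, "hand": 0.0},
    {"dx": -0.01, "dy": 0, "dz": -0.11, "roll": 0.12, "hand": 0.0},
    {"dx": -0.02, "dy": -0.005, "dz": -0.15, "roll": 0.24, "hand": 0.0},
    {"dx": -0.03, "dy": -0.005, "dz": -0.19, "roll": 0.36, "hand": 0.0},
    {"dx": -0.04, "dy": -0.01, "dz": -0.23, "roll": 0.48, "hand": 0.0},
    {"dx": -0.06, "dy": -0.01, "dz": -0.26, "roll": 0.6, "hand": 0.0},
    {"dx": -0.08, "dy": -0.015, "dz": -0.29, "roll": 0.72, "hand": 0.0},
    {"dx": -0.1, "dy": -0.02, "dz": -0.32, "roll": 0.84, "hand": 0.0},
    {"dx": -0.13, "dy": -0.02, "dz": -0.34, "roll": 0.96, "hand": 0.0},
    {"dx": -0.16, "dy": -0.03, "dz": -0.34, "roll": 1.08, "hand": 0.0},
    {"dx": -0.19, "dy": -0.035, "dz": -0.34, "roll": 1.2, "hand": 0.0},
    {"dx": -0.22, "dy": -0.045, "dz": -0.338, "roll": 1.32, "hand": 0.0},
    {"dx": -0.25, "dy": -0.05, "dz": -0.337, "roll": 1.44, "hand": 0.0},
    {"dx": -0.28, "dy": -0.055, "dz": -0.336, "roll": 1.56, "hand": 0.0},
    {"dx": -0.31, "dy": -0.065, "dz": -0.335, "roll": 1.68, "hand": 0.0},
    {"dx": -0.34, "dy": -0.07, "dz": -0.334, "roll": 1.8, "hand": 0.0},
    {"dx": -0.37, "dy": -0.079, "dz": -0.333, "roll": 1.92, "hand": 0.0},
    {"dx": -0.37, "dy": -0.079, "dz": -0.333, "roll": 2.04, "hand": 0.0},
    {"dx": -0.37, "dy": -0.079, "dz": -0.333, "roll": 2.16, "hand": 0.0},
  ],
)

```text
time: 32.68
ee_pos: [0.5087, -0.0037, 0.534]
tcp_rot: [178.3, -0.2, 154.8]
wrist_force: [-0.5, -0.5, -0.7]
opening: 0.0242
```

```bash
python3 -c "
from h import *
shift(.5395,.083,.38,92.2);o=bot.get_obs();print(o['wrist_force'],o['opening'])"
```

```text
t 32.68 g [0.5101 0.0007 0.379 ] yaw 154.8 q6 24.4 open 0.0242 | dx dy dz [0.0084 0.087  0.0016] roll 1.093
[-0.51807637 -0.54256247 -0.74017714] 0.024185482319463256
```

Request:
drive_tool(
  plan=[
    {"dx": 0.0084, "dy": 0.087, "dz": 0.0, "roll": 0.12, "hand": 0.0},
    {"dx": 0.0084, "dy": 0.087, "dz": 0.0, "roll": 0.24, "hand": 0.0},
    {"dx": 0.0084, "dy": 0.087, "dz": 0.0, "roll": 0.36, "hand": 0.0},
    {"dx": 0.0084, "dy": 0.087, "dz": 0.0, "roll": 0.48, "hand": 0.0},
    {"dx": 0.0084, "dy": 0.087, "dz": 0.0, "roll": 0.6, "hand": 0.0},
    {"dx": 0.0084, "dy": 0.087, "dz": 0.0, "roll": 0.72, "hand": 0.0},
    {"dx": 0.0084, "dy": 0.087, "dz": 0.0, "roll": 0.84, "hand": 0.0},
    {"dx": 0.0084, "dy": 0.087, "dz": 0.0, "roll": 0.96, "hand": 0.0},
    {"dx": 0.0084, "dy": 0.087, "dz": 0.0, "roll": 1.09, "hand": 0.0},
    {"dx": 0.0084, "dy": 0.087, "dz": 0.03, "roll": 1.093, "hand": 0.0},
    {"dx": 0.0084, "dy": 0.087, "dz": 0.06, "roll": 1.093, "hand": 0.0},
    {"dx": 0.0084, "dy": 0.087, "dz": 0.06, "roll": 1.093, "hand": 0.0},
  ],
)

```text
time: 33.68
ee_pos: [0.5384, 0.0786, 0.4699]
tcp_rot: [180.0, -1.5, 92.3]
wrist_force: [-0.3, -0.4, -3.0]
opening: 0.0245
```

```bash
python3 -c "
from h import *
shift(.5395,.083,.298,92.2);o=bot.get_obs();print(o['wrist_force'],o['opening'])
c=snap('wrist','wrist17')"
```

```text
t 33.68 g [0.5383 0.0827 0.315 ] yaw 92.3 q6 95.6 open 0.0245 | dx dy dz [-0.0002  0.0012  0.017 ] roll 0.002
[-0.31106875 -0.35013282 -3.01678611] 0.024525246852908585
```

View pics/wrist17.png

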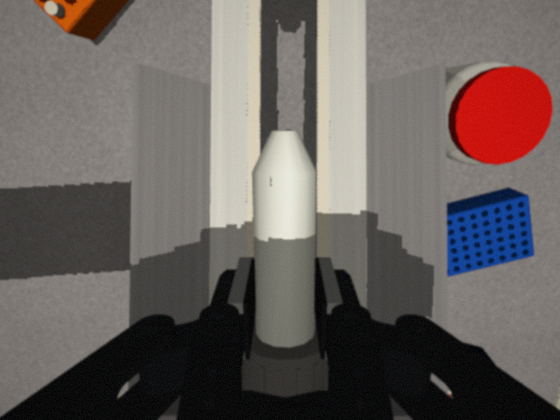

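Tube D is centred over the slot, cap uphill (tube col 285, slot 262–316). Release.

Request:
drive_tool(
  plan=[
    {"dx": 0.0, "dy": 0.001, "dz": 0.009, "roll": 0.002, "hand": 0.0},
    {"dx": 0.0, "dy": 0.001, "dz": 0.017, "roll": 0.002, "hand": 0.0},
    {"dx": 0.0, "dy": 0.001, "dz": 0.017, "roll": 0.002, "hand": 0.0},
    {"dx": 0.0, "dy": 0.001, "dz": 0.017, "roll": 0.002, "hand": 0.07},
    {"dx": 0.0, "dy": 0.001, "dz": 0.017, "roll": 0.002, "hand": 0.07},
    {"dx": 0.0, "dy": 0.001, "dz": 0.017, "roll": 0.002, "hand": 0.07},
    {"dx": 0.0, "dy": 0.001, "dz": 0.017, "roll": 0.002, "hand": 0.07},
    {"dx": 0.0, "dy": 0.001, "dz": 0.017, "roll": 0.002, "hand": 0.07},
    {"dx": 0.0, "dy": 0.001, "dz": 0.017, "roll": 0.002, "hand": 0.07},
    {"dx": 0.0, "dy": 0.001, "dz": 0.017, "roll": 0.002, "hand": 0.07},
    {"dx": 0.0, "dy": 0.001, "dz": 0.0, "roll": 0.002, "hand": 0.07},
    {"dx": 0.0, "dy": 0.001, "dz": -0.03, "roll": 0.002, "hand": 0.07},
    {"dx": 0.0, "dy": 0.001, "dz": -0.07, "roll": 0.002, "hand": 0.07},
    {"dx": 0.0, "dy": 0.001, "dz": -0.07, "roll": 0.002, "hand": 0.07},
  ],
)

```text
time: 34.9
ee_pos: [0.5377, 0.0764, 0.5537]
tcp_rot: [178.9, -1.7, 92.3]
wrist_force: [0.4, -0.9, 1.0]
opening: 0.0701
```

```bash
python3 -c "
from h import *
s=snap('scene','scene18');queue(s,-.02);d=snap('side','side18');queue(d,-.02)
print('tray');tubes(s)
shift(.4695,.370,.38,182.2)
cv2.imwrite('pics/v18.png',np.hstack([cv2.resize(d['frame'][80:260,120:360],(400,300)),cv2.resize(s['frame'][100:280,250:490],(400,300))])[:,:,::-1])"
```

```text
y:count [(np.float64(0.01), 26), (np.float64(0.02), 65), (np.float64(0.21), 51), (np.float64(0.22), 8), (np.float64(0.23), 11), (np.float64(0.24), 6), (np.float64(0.25), 10), (np.float64(0.26), 7), (np.float64(0.27), 6), (np.float64(0.28), 9), (np.float64(0.29), 9), (np.float64(0.3), 12), (np.float64(0.31), 8), (np.float64(0.32), 5), (np.float64(0.33), 12), (np.float64(0.34), 8), (np.float64(0.35), 8), (np.float64(0.36), 6), (np.float64(0.37), 8), (np.float64(0.38), 4)]
y:count [(np.float64(0.01), 31), (np.float64(0.02), 63), (np.float64(0.2), 5), (np.float64(0.21), 48), (np.float64(0.22), 7), (np.float64(0.23), 12), (np.float64(0.24), 6), (np.float64(0.25), 12), (np.float64(0.26), 11), (np.float64(0.27), 8), (np.float64(0.28), 7), (np.float64(0.29), 6), (np.float64(0.3), 8), (np.float64(0.31), 6), (np.float64(0.32), 7), (np.float64(0.33), 6), (np.float64(0.34), 7), (np.float64(0.35), 6), (np.float64(0.36), 6), (np.float64(0.37), 10)]
tray
px [198. 333.] n 442 mid [ 0.545  -0.3423] len 0.074 wid 0.056 capyaw -33.0 zmax 0.033
t 35.0 g [0.5409 0.0811 0.3928] yaw 92.2 q6 95.5 open 0.0704 | dx dy dz [ 0.291  -0.0603  0.0203] roll -1.57
```

View pics/v18.png

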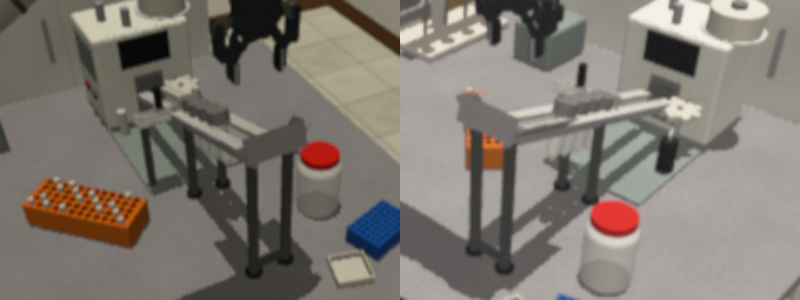

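All four caps sit in a row behind the gate (caps ~(205,108) and ~(585,103)), and only the roll is left in the tray. Now to the gate.

Request:
drive_tool(
  plan=[
    {"dx": 0.291, "dy": -0.06, "dz": 0.0, "roll": -0.12, "hand": 0.06},
    {"dx": 0.291, "dy": -0.06, "dz": 0.0, "roll": -0.24, "hand": 0.06},
    {"dx": 0.291, "dy": -0.06, "dz": 0.0, "roll": -0.36, "hand": 0.06},
    {"dx": 0.291, "dy": -0.06, "dz": 0.0, "roll": -0.48, "hand": 0.06},
    {"dx": 0.291, "dy": -0.06, "dz": 0.0, "roll": -0.6, "hand": 0.06},
    {"dx": 0.291, "dy": -0.06, "dz": 0.0, "roll": -0.72, "hand": 0.06},
    {"dx": 0.291, "dy": -0.06, "dz": 0.0, "roll": -0.84, "hand": 0.06},
    {"dx": 0.291, "dy": -0.06, "dz": 0.0, "roll": -0.96, "hand": 0.06},
    {"dx": 0.291, "dy": -0.06, "dz": 0.0, "roll": -1.08, "hand": 0.06},
    {"dx": 0.291, "dy": -0.06, "dz": 0.0, "roll": -1.2, "hand": 0.06},
    {"dx": 0.291, "dy": -0.06, "dz": 0.0, "roll": -1.32, "hand": 0.06},
    {"dx": 0.291, "dy": -0.06, "dz": 0.0, "roll": -1.44, "hand": 0.06},
    {"dx": 0.291, "dy": -0.06, "dz": 0.02, "roll": -1.57, "hand": 0.06},
    {"dx": 0.291, "dy": -0.06, "dz": 0.02, "roll": -1.57, "hand": 0.06},
    {"dx": 0.291, "dy": -0.06, "dz": 0.02, "roll": -1.57, "hand": 0.06},
  ],
)

```text
time: 36.25
ee_pos: [0.4679, 0.3656, 0.5316]
tcp_rot: [178.5, 0.3, -178.0]
wrist_force: [-0.3, 0.6, -0.3]
opening: 0.06
```

```bash
python3 -c "
from h import *
shift(.468,.370,.27,182.2);shift(.468,.370,.22,182.2)
W=cloud(snap('wrist','wrist19')); q=W[(W[...,2]>.222)&(W[...,2]<.245)&(abs(W[...,1]-.37)<.03)&(abs(W[...,0]-.46)<.03)]; print(len(q),q.min(0),q.max(0))"
```

```text
t 36.25 g [0.4687 0.3696 0.3766] yaw -178.0 q6 35.8 open 0.06 | dx dy dz [ 0.0013 -0.0023  0.1066] roll -0.004
t 36.25 g [0.4687 0.3696 0.3766] yaw -178.0 q6 35.8 open 0.06 | dx dy dz [ 0.0016 -0.0036  0.1566] roll -0.004
355 [0.45951539 0.36367426 0.22252105] [0.47390099 0.37760536 0.23282051]
```

Request:
drive_tool(
  force=40,
  plan=[
    {"dx": 0.002, "dy": -0.003, "dz": 0.04, "roll": -0.004, "hand": 0.06},
    {"dx": 0.002, "dy": -0.003, "dz": 0.08, "roll": -0.004, "hand": 0.06},
    {"dx": 0.0025, "dy": -0.0035, "dz": 0.12, "roll": -0.004, "hand": 0.06},
    {"dx": 0.0025, "dy": -0.0035, "dz": 0.145, "roll": -0.004, "hand": 0.06},
    {"dx": 0.0025, "dy": -0.0035, "dz": 0.156, "roll": -0.004, "hand": 0.06},
    {"dx": 0.0025, "dy": -0.0035, "dz": 0.156, "roll": -0.004, "hand": 0.06},
    {"dx": 0.0025, "dy": -0.0035, "dz": 0.156, "roll": -0.004, "hand": 0.0},
    {"dx": 0.0025, "dy": -0.0035, "dz": 0.156, "roll": -0.004, "hand": 0.0},
    {"dx": 0.0025, "dy": -0.0035, "dz": 0.156, "roll": -0.004, "hand": 0.0},
    {"dx": 0.0025, "dy": -0.0035, "dz": 0.156, "roll": -0.004, "hand": 0.0},
    {"dx": 0.0025, "dy": -0.0035, "dz": 0.156, "roll": -0.004, "hand": 0.0},
    {"dx": 0.0025, "dy": -0.0035, "dz": 0.156, "roll": -0.004, "hand": 0.0},
  ],
)

```text
time: 37.3
ee_pos: [0.467, 0.3662, 0.3794]
tcp_rot: [178.4, 0.7, -177.6]
wrist_force: [-0.3, -2.0, 6.5]
opening: 0.0132
```

Request:
drive_tool(
  plan=[
    {"dx": 0.01, "dy": 0, "dz": 0, "roll": 0, "hand": 0.0},
    {"dx": 0.02, "dy": 0, "dz": 0, "roll": 0, "hand": 0.0},
    {"dx": 0.03, "dy": 0, "dz": 0, "roll": 0, "hand": 0.0},
    {"dx": 0.04, "dy": 0, "dz": 0, "roll": 0, "hand": 0.0},
    {"dx": 0.048, "dy": 0, "dz": 0, "roll": 0, "hand": 0.0},
    {"dx": 0.054, "dy": 0, "dz": 0, "roll": 0, "hand": 0.0},
    {"dx": 0.058, "dy": 0, "dz": 0, "roll": 0, "hand": 0.0},
    {"dx": 0.061, "dy": 0, "dz": 0, "roll": 0, "hand": 0.0},
    {"dx": 0.063, "dy": 0, "dz": 0, "roll": 0, "hand": 0.0},
    {"dx": 0.063, "dy": 0, "dz": 0, "roll": 0, "hand": 0.0},
  ],
)

```text
time: 38.13
ee_pos: [0.4057, 0.3637, 0.3793]
tcp_rot: [178.3, 1.1, -177.7]
wrist_force: [17.6, -0.6, 4.3]
opening: 0.0133
```

```bash
python3 -c "
from h import *
shift(.4075,.370,.22,182.2); print(bot.get_obs()['wrist_force'])
queue(snap('scene','scene20'),.1,.65);queue(snap('side','side20'),.1,.65)"
```

```text
t 38.13 g [0.4084 0.3683 0.2244] yaw -177.7 q6 39.4 open 0.0133 | dx dy dz [0.0009 0.0016 0.0045] roll 0.002
[17.55784712 -0.62434492  4.34734107]
y:count [(np.float64(0.41), 3), (np.float64(0.42), 36), (np.float64(0.43), 12), (np.float64(0.44), 10), (np.float64(0.45), 9), (np.float64(0.46), 3), (np.float64(0.47), 3), (np.float64(0.48), 5), (np.float64(0.49), 6), (np.float64(0.5), 5), (np.float64(0.51), 8), (np.float64(0.52), 6), (np.float64(0.53), 4), (np.float64(0.54), 5), (np.float64(0.55), 7), (np.float64(0.56), 6), (np.float64(0.57), 5), (np.float64(0.58), 4), (np.float64(0.59), 5), (np.float64(0.6), 12)]
y:count [(np.float64(0.41), 4), (np.float64(0.42), 34), (np.float64(0.43), 12), (np.float64(0.44), 6), (np.float64(0.45), 9), (np.float64(0.46), 5), (np.float64(0.47), 3), (np.float64(0.48), 4), (np.float64(0.49), 5), (np.float64(0.51), 5), (np.float64(0.52), 5), (np.float64(0.53), 5), (np.float64(0.54), 6), (np.float64(0.55), 4), (np.float64(0.56), 6), (np.float64(0.57), 3), (np.float64(0.58), 4), (np.float64(0.59), 4), (np.float64(0.6), 12)]
```

The gate hit its open stop, and all four tubes are already past it (y 0.41–0.58). Wait briefly, then shut.

Request:
drive_tool(
  plan=[
    {"dx": 0, "dy": 0, "dz": 0, "roll": 0, "hand": 0.0},
    {"dx": 0, "dy": 0, "dz": 0, "roll": 0, "hand": 0.0},
    {"dx": 0, "dy": 0, "dz": 0, "roll": 0, "hand": 0.0},
    {"dx": 0, "dy": 0, "dz": 0, "roll": 0, "hand": 0.0},
    {"dx": 0, "dy": 0, "dz": 0, "roll": 0, "hand": 0.0},
    {"dx": 0, "dy": 0, "dz": 0, "roll": 0, "hand": 0.0},
    {"dx": -0.01, "dy": 0, "dz": 0, "roll": 0, "hand": 0.0},
    {"dx": -0.02, "dy": 0, "dz": 0, "roll": 0, "hand": 0.0},
    {"dx": -0.03, "dy": 0, "dz": 0, "roll": 0, "hand": 0.0},
    {"dx": -0.04, "dy": 0, "dz": 0, "roll": 0, "hand": 0.0},
    {"dx": -0.05, "dy": 0, "dz": 0, "roll": 0, "hand": 0.0},
    {"dx": -0.056, "dy": 0, "dz": 0, "roll": 0, "hand": 0.0},
    {"dx": -0.06, "dy": 0, "dz": 0, "roll": 0, "hand": 0.0},
    {"dx": -0.063, "dy": 0, "dz": 0, "roll": 0, "hand": 0.0},
    {"dx": -0.065, "dy": 0, "dz": 0, "roll": 0, "hand": 0.0},
    {"dx": -0.065, "dy": 0, "dz": 0, "roll": 0, "hand": 0.0},
  ],
)

```text
time: 39.57
ee_pos: [0.4679, 0.3661, 0.3794]
tcp_rot: [178.4, 0.4, -177.6]
wrist_force: [-12.0, -2.8, 11.7]
opening: 0.0133
```

```bash
python3 -c "
from h import *
shift(.4695,.370,.22,182.2); print(bot.get_obs()['wrist_force'])"
```

```text
t 39.57 g [0.4688 0.3706 0.2245] yaw -177.6 q6 35.4 open 0.0133 | dx dy dz [-0.0006 -0.0008  0.0045] roll 0.004
[-11.99575497  -2.84301369  11.68040042]
```

At the shut stop (−12 N). Push 2 mm more, then release and rise clear.

Request:
drive_tool(
  plan=[
    {"dx": -0.002, "dy": 0, "dz": 0, "roll": 0, "hand": 0.0},
    {"dx": -0.002, "dy": 0, "dz": 0, "roll": 0, "hand": 0.0},
    {"dx": 0.0, "dy": 0, "dz": 0, "roll": 0, "hand": 0.06},
    {"dx": 0.0, "dy": 0, "dz": 0, "roll": 0, "hand": 0.06},
    {"dx": 0.0, "dy": 0, "dz": 0, "roll": 0, "hand": 0.06},
    {"dx": 0.0, "dy": 0, "dz": 0, "roll": 0, "hand": 0.06},
    {"dx": 0.0, "dy": 0, "dz": -0.04, "roll": 0, "hand": 0.06},
    {"dx": 0.0, "dy": 0, "dz": -0.08, "roll": 0, "hand": 0.06},
    {"dx": 0.0, "dy": 0, "dz": -0.12, "roll": 0, "hand": 0.06},
    {"dx": 0.0, "dy": 0, "dz": -0.16, "roll": 0, "hand": 0.06},
    {"dx": 0.0, "dy": 0, "dz": -0.16, "roll": 0, "hand": 0.06},
    {"dx": 0.0, "dy": 0, "dz": -0.16, "roll": 0, "hand": 0.06},
  ],
)

```text
time: 40.57
ee_pos: [0.4677, 0.3618, 0.5404]
tcp_rot: [178.2, 0.8, -177.6]
wrist_force: [0.7, 1.1, -0.9]
opening: 0.0602
```

```bash
python3 -c "
from h import *
print(bot.get_obs()['wrist_force'],bot.get_obs()['time'])
w=snap('wrist','wrist21');s=snap('scene','scene21');queue(s,.1,.65);queue(snap('side','side21'),.1,.65)
W=cloud(w); q=W[(W[...,2]>.222)&(W[...,2]<.245)&(abs(W[...,1]-.37)<.03)&(abs(W[...,0]-.45)<.05)]; print(len(q),q.min(0),q.max(0))
cv2.imwrite('pics/v21.png',np.hstack([cv2.resize(w['frame'],(400,300)),cv2.resize(s['frame'][100:280,250:490],(400,300))])[:,:,::-1])"
```

```text
[ 0.74636728  1.06283707 -0.85442932] 40.5667
y:count [(np.float64(0.36), 3), (np.float64(0.37), 48), (np.float64(0.38), 4), (np.float64(0.42), 22), (np.float64(0.43), 20), (np.float64(0.44), 5), (np.float64(0.45), 7), (np.float64(0.46), 5), (np.float64(0.47), 6), (np.float64(0.48), 8), (np.float64(0.49), 3), (np.float64(0.5), 5), (np.float64(0.51), 6), (np.float64(0.52), 5), (np.float64(0.53), 6), (np.float64(0.54), 4), (np.float64(0.55), 7), (np.float64(0.56), 3), (np.float64(0.57), 4), (np.float64(0.58), 6), (np.float64(0.59), 5), (np.float64(0.6), 15)]
y:count [(np.float64(0.36), 7), (np.float64(0.37), 38), (np.float64(0.42), 21), (np.float64(0.43), 17), (np.float64(0.44), 4), (np.float64(0.45), 6), (np.float64(0.46), 6), (np.float64(0.47), 3), (np.float64(0.48), 5), (np.float64(0.49), 6), (np.float64(0.51), 5), (np.float64(0.52), 6), (np.float64(0.53), 4), (np.float64(0.54), 4), (np.float64(0.55), 6), (np.float64(0.56), 4), (np.float64(0.57), 3), (np.float64(0.58), 5), (np.float64(0.59), 5), (np.float64(0.6), 11)]
333 [0.45958113 0.36386471 0.22206186] [0.47411558 0.37750646 0.23315655]
```

View pics/v21.png

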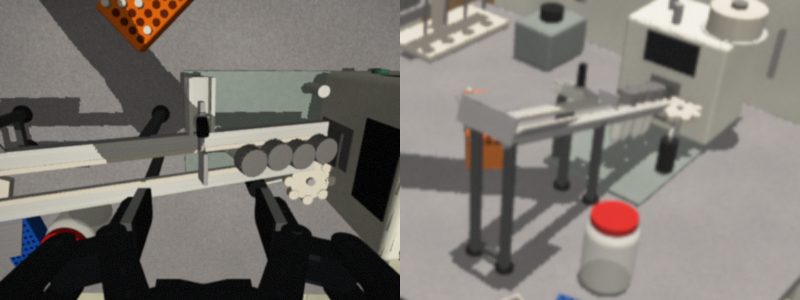

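The four caps (left panel, (250,162) to (325,150)) are in the intake below the gate. The blade at col 204 spans the slot, and the post is back at its shut position. Handing in.

```bash
python3 -c "
from workcell import bot
print(bot.job_done())"
```

```text
the job is handed in; nothing more can be done
None
```

The job is done and handed in at about 41 s of the 210 s allowed. There were four tubes this time, and all four are in the labeller's intake with the gate shut behind them.

- **Order:** I shut the gate to its stop and dropped in the four tubes, cap uphill, one at a time. With all four queued at the gate I pulled it open to its stop, then shut it to its stop again.
- **Last checks:**
  - The final picture shows four caps side by side below the gate, with the blade across the slot.
  - The gate post is back at its shut position, within about 1 mm.
  - Depth readings put the row of caps at y ≈ 0.42–0.60 m, and the robot is clear of everything.
  - The tray held only the label roll when I last checked it, after the fourth tube.
- **What went wrong:** My first turn of the wrist ran into the last joint's limit and left the tool leaning 6.6°. I worked that back to about 1.6° before touching anything. In each of the four tray grasps the arm sat 2–5 mm higher than commanded, with 7–8 N upward; I did not find out why, but all the grips held.
- **Not checked:** I did not measure the bystander objects one by one. Those visible in the pictures looked unmoved.

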